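Empty the sample plates into the parts tray with the lifter

ROBOT

A 6-joint arm with a two-finger parallel gripper is mounted at the origin on a cart in front of the work surface, level with it; the furniture and walls round the work are solid. World frame = base frame: x ahead of the robot, y to its left, z up, the work surface at z = 0. Lengths are in m, angles in rad, forces in N, time in s.
With the tool pointing down it reaches from about 0.2 to 0.875 m from the base axis. Payload 3.4 kg.
Tool frame: the origin (TCP) lies on the centre line of the jaws, within the pads' length; the fingertips stand env.tcp_to_tips ahead of it and the grasp point (between the pads) lies 11 mm behind it (env.tcp_to_tips is the distance from the TCP to the fingertips, in m); x points along the fingers, y is the direction in which the jaws open and shut, and the axes are right-handed (so a half turn about x gives the same grasp; the last joint's range is limited). The gripper opens to 94 mm and grips with 3 to 60 N. Pads are 16 mm wide; open, the fingers measure 119 mm over their backs; the gripper's body (75 mm by 177 mm) begins 78 mm behind the grasp point.
Start: joints at [-1.222, 0.276, 1.505, -0, 1.361, -0.121], TCP at [0.26, -0.513, 0.213] pointing down, gripper open.
Joint ranges: [-2.89, 2.89], [-0.75, 2.08], [0.22, 2.7], [-1.18, 4.32], [0.11, 2.71], [-2.7, 2.7]. Speed limits (rad/s): [2.57, 2.57, 3.14, 3.14, 3.14, 3.14].

INTERFACE

Orientations are given as a unit quaternion [x, y, z, w].
In Python, from cell import env gives the robot as it stands.
- The arm moves only by the tool play_rows, never from a script. Its argument "steps" is a list of rows, each a list of 7 numbers: the closure, from 0 (fully open) to 1 (shut), then the shift along the tool's x, y, z in mm, then the turn, a rotation vector about the tool's x, y, z in rad. A call has 1 to 12 rows; each row is the pose to reach, as a shift and turn from the pose commanded when the call began, along the tool's axes at that moment; what a row does not reach only later rows make up. A row lasts 1/8 s, in which the tool goes at most 62.5 mm and 10.7 degrees, less where a joint would pass 70% of its speed; a pose out of reach is approached as far as the arm can. A call with a gripper value outside its range is refused whole. The fingers move at their own pace and stop on an object; the grip force is fixed at half the most. Time passes only in rows, so rows that repeat a pose let the fingers close. It gives the time, the measured TCP pose, the force and the opening at its end, in the units of the state.
- env.read_state(): the state, without advancing time (a new reading comes with each control period).
- env.get_image(name): name is "scene" or "top" or "wrist"; returns (picture, depth): 384x512x3 uint8, red, green, blue; 384x512 float32, m along the optical axis (not along the pixel's ray), 0 where there is no reading.
- env.calibration(name): a dict with "fx", "fy", "cx", "cy" (pixels), "k1" (the pictures are not rectified: a ray, as slopes to the right and down, at radius r is drawn at 1 + k1 r^2 times it, then the intrinsics apply), "cam_to_world" (4x4, takes a point from camera to world coordinates). Camera axes: x right, y down, z forward; pixel columns grow to the right and rows downward; lengths in m; the calibration is good to about 2 mm. A picture is of the moment at which its call begins: read the wrist's pose just before it. calibration takes no time and is no camera call; for the wrist camera it gives the pose at the moment of the call.
- env.close_job(): hands the job in, once; it reports no verdict.
The state is a dict: "time": time; "joint_positions": joint angles; "dq": joint speeds; "effort": joint torques, N m; "tcp_pos": TCP position; "ee_rot": TCP orientation; "ft_force": force on the tool from outside, world axes, zero at the start; "wrist_torque": the same for the moment, N m; "width": finger opening in m.
Only numpy, scipy, OpenCV 4.12 (cv2) and the standard library are available. Lean on these libraries where they do the work, as an engineer would, in place of code of your own. Each camera call takes 0.05 s, during which the arm holds its last target. There are 200 camera calls.

TASK

Empty the measured samples into the black parts tray: slide the lifter under each white plate in the rack that carries pieces, lift it out, tip it close above the tray so that the pieces slide off into the tray, and lay the empty plate back level across the ribs of a free bay of the rack; at the end stand the lifter upright back on its rubber mat. Do not touch the plates, or pieces lying on them, with the fingers (a piece that has fallen on the desk may be picked up by hand and laid in the tray), do not drop pieces from high up, and leave the mouse, the can and the memory stick alone.

Things in the scene. Friction and masses are not known exactly. Their poses are not given: they have to be found in the camera images.
- lifter_grip (a point): Grip of the lifter, a steel spatula (0.25 kg) standing on its own flat blade: a black square post 24 x 24 mm, 50 to 110 mm above the blade's underside; this point is on its axis, 85 mm above that underside. Below it a steel neck 12 (x) by 20 (y) mm. x axis along the blade to the nose, z up out of the blade. Blade 48 mm wide, 3 mm thick, flush with the desk or mat when it stands.
- lifter_pocket (a point): Middle of the blade's carrying surface, 3 mm above the blade's underside, 55 mm ahead (x) of the grip axis; axes as lifter_grip. A nose lip 35 to 38 mm ahead stands 4 mm above this surface, a shoulder 35 mm behind 10 mm: a 60 mm plate has 5 mm to spare at each end. The lip stops a plate (5 mm thick), pieces sliding on it pass over. Blade's rear end 80 mm behind.
- mat_top (a point): Middle of the top of the thin black rubber mat, 125 x 66 x 3 mm (x, y, z), fixed on the desk, on which the lifter stands at the start, nose along the mat's x axis.
- tray_in (a point): Middle of the floor (2 mm above the desk) of the low black parts tray, loose, 142 x 210 mm outside (x, y) and 28 mm high, 0.3 kg, open at the top. Room inside 126 x 196 mm; a low cross wall 14 mm high along its x axis at y = 0 divides it in two.
- bay1 (a point): Middle of bay 1 of the rack, at rib-top height: where the middle of a plate's underside belongs (axes as the rack's). Fixed aluminium rack: base 84 x 288 x 5 mm (x, y, z), three bays side by side along y, 96 mm apart.
- bay2 (a point): Middle of bay 2 of the rack, at rib-top height: where the middle of a plate's underside belongs (axes as the rack's). Each bay: two grey ribs along x, 74 mm long, 12 mm wide, tops 40 mm above the desk, 60 mm clear between them. A plate lies across both; the blade goes in under it between the ribs, above the 5 mm base, from the rack's -x side along its +x.
- bay3 (a point): Middle of bay 3 of the rack, at rib-top height: where the middle of a plate's underside belongs (axes as the rack's). Ribs have low stops at the far (+x) end only, 35 mm from the bay's middle, 4 mm above the rib tops.
- plate1: Origin in the middle of the underside of a flat white ceramic plate, 60 x 80 x 5 mm (x, y, z), 0.07 kg, polished and slippery (pieces start to slide at 15 to 25 degrees of slope); loose across the ribs of a bay, its 60 mm side along the blade's way in; carries up to two pieces side by side in y.
- plate2: Origin in the middle of the underside of a flat white ceramic plate, 60 x 80 x 5 mm (x, y, z), 0.07 kg, polished and slippery (pieces start to slide at 15 to 25 degrees of slope); loose across the ribs of a bay, its 60 mm side along the blade's way in; carries up to two pieces side by side in y.
- plate3: Origin in the middle of the underside of a flat white ceramic plate, 60 x 80 x 5 mm (x, y, z), 0.07 kg, polished and slippery (pieces start to slide at 15 to 25 degrees of slope); loose across the ribs of a bay, its 60 mm side along the blade's way in; carries up to two pieces side by side in y.
- gear1_mid (a point): Centre (half-way up) of a steel spur gear blank, 29 mm across, teeth 9 mm high with a small hub on top, 13 mm in all, 0.06 kg; z up as it stands on its plate at the start. May be absent.
- flange1_mid (a point): Centre (half-way up) of a brass-coloured turned flange, 40 mm across, 16 mm high with its hub, 0.05 kg; z up as it stands on its plate at the start. May be absent.
- gear2_mid (a point): Centre (half-way up) of a steel spur gear blank, 29 mm across, teeth 9 mm high with a small hub on top, 13 mm in all, 0.06 kg; z up as it stands on its plate at the start. May be absent.
- flange2_mid (a point): Centre (half-way up) of a brass-coloured turned flange, 40 mm across, 16 mm high with its hub, 0.05 kg; z up as it stands on its plate at the start. May be absent.
- gear3_mid (a point): Centre (half-way up) of a steel spur gear blank, 29 mm across, teeth 9 mm high with a small hub on top, 13 mm in all, 0.06 kg; z up as it stands on its plate at the start. May be absent.
- housing1_mid (a point): Centre (half-way up) of a cream moulded connector housing, an open-topped box 20 x 28 x 13 mm (x, y, z), 0.02 kg; z up as it stands on its plate at the start. May be absent.
- mouse: Bystander: black computer mouse, 112 x 60 x 38 mm, right of the work; leave it alone.
- can: Bystander: round white objective can, 47 mm across, 52 mm high, behind the work; leave it alone.
- usb_stick: Bystander: small black memory stick, 18 x 53 x 8 mm, lying in front of the rack; leave it alone.

How it is judged:
By the outcome, as a careful person would: the job done as asked, in the order asked, and still so for the second after the job is handed in, with the robot touching nothing.
Of gear1, flange1, gear2, flange2, gear3, housing1 only 4 to 6 are there at a start; the rules pass over those that are not, and their reading is None.
At some moment in a run one of tray may be knocked a few centimetres aside while the robot is not near it.
It also fails if it takes over 210 s, if anything falls off the work surface, if the arm or the gripper's body presses on something with over 40 N, if the wrist force passes 120 N, or if a joint passes its speed limit or range.

## Working session

There is one attempt and no reset: what is moved stays moved. The work goes in short steps, Python scripts to look and compute and a tool call to move; the robot and the scene stay as the last step left them, time stands still between calls to the robot, and variables do not carry over. Pictures are saved under pics/ and viewed, about 12 in all and at most 16, crops included, and the job is handed in when it is done.

Besides the shell and the picture viewer there is one more tool, called as name([rows], argument=value, ...), one row to a line, values as JSON. play_rows: Moves the arm, as the interface text tells. Its arguments: {"type":"object","properties":{"steps":{"type":"array"}},"required":["steps"]}

```bash
ls; mkdir -p pics; cat > h.py <<'E'
import numpy as np, cv2
from cell import env
def grab(name, fn=None):
    c=env.calibration(name); im,d=env.get_image(name)
    if fn: cv2.imwrite('pics/'+fn, cv2.cvtColor(im,cv2.COLOR_RGB2BGR))
    return im,d,c
def ray(c,u,v):
    x=(u-c['cx'])/c['fx']; y=(v-c['cy'])/c['fy']
    K=np.array([[1,0,0],[0,1,0],[0,0,1.]])
    p=cv2.undistortPoints(np.array([[[x,y]]],float),K,np.array([c['k1'],0,0,0.])).ravel()
    T=np.array(c['cam_to_world']); return T[:3,3],T[:3,:3]@np.array([p[0],p[1],1])
def onz(c,u,v,z):
    o,r=ray(c,u,v); return o+r*(z-o[2])/r[2]
def pt(c,u,v,d):
    o,r=ray(c,u,v); return o+r*d
def proj(c,P):
    T=np.array(c['cam_to_world']); q=T[:3,:3].T@(np.array(P)-T[:3,3]); x,y=q[0]/q[2],q[1]/q[2]; k=1+c['k1']*(x*x+y*y)
    return c['fx']*x*k+c['cx'],c['fy']*y*k+c['cy']
E
python3 - <<'E'
from h import *
print(env.read_state(), env.tcp_to_tips)
for n in ('top','scene'):
    im,d,c=grab(n,n+'0.png'); print(n,c)
    np.savez(n+'0.npz',im=im,d=d)
E
```

```text
pics
{'time': 0.0, 'joint_positions': array([-1.22199531e+00,  2.76591631e-01,  1.50608549e+00, -9.00490794e-06,
        1.36070924e+00, -1.20983640e-01]), 'dq': array([-0.00068542,  0.00033956,  0.00148833,  0.00082676, -0.00066205,
        0.00025383]), 'effort': array([-2.30045453e-04, -4.04588485e+01, -2.37226099e+01,  7.04255886e-02,
        3.46259354e-02, -1.18121343e-04]), 'tcp_pos': array([ 0.26011374, -0.51219603,  0.21262564]), 'ee_rot': array([-0.6876136 , -0.1652011 ,  0.68776395, -0.16394168]), 'ft_force': array([-0.04157811, -0.37858493,  0.44896741]), 'wrist_torque': array([-0.01047113, -0.02259526,  0.03890374]), 'width': 0.09398329640920003} 0.008
top {'fx': 447.15177571070893, 'fy': 447.15177571070893, 'cx': 254.88203108114453, 'cy': 189.06147240562717, 'k1': -0.12055463816306958, 'cam_to_world': array([[-0.00531396, -0.99791539,  0.06431672,  0.4987198 ],
       [-0.99998022,  0.00508654, -0.0036993 , -0.13514356],
       [ 0.00336444, -0.06433511, -0.99792268,  1.33944569],
       [ 0.        ,  0.        ,  0.        ,  1.        ]])}
scene {'fx': 437.8899804667728, 'fy': 437.8899804667728, 'cx': 257.0191666498454, 'cy': 182.32536855110249, 'k1': -0.036126523798432585, 'cam_to_world': array([[-0.866351  , -0.23137289,  0.44260878,  0.02279361],
       [-0.49941031,  0.39240883, -0.77240187,  0.84874002],
       [ 0.00502926, -0.89021452, -0.45551379,  0.68617491],
       [ 0.        ,  0.        ,  0.        ,  1.        ]])}
```

View pics/top0.png

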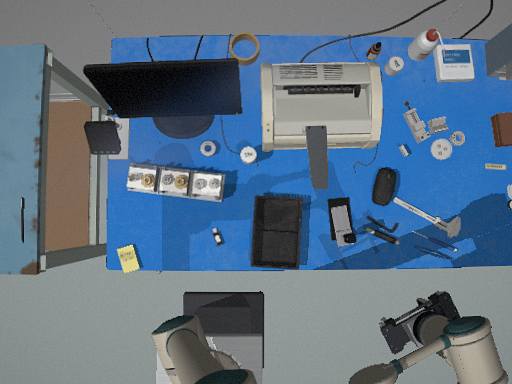

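View pics/scene0.png

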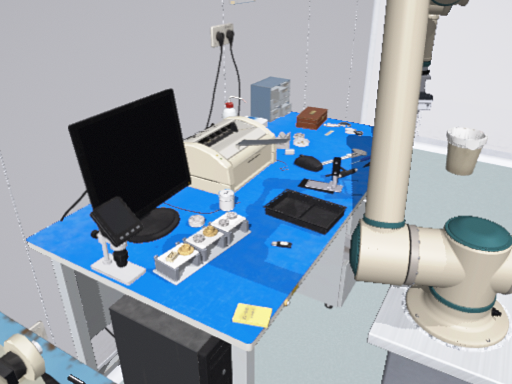

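```bash
python3 - <<'E'
from h import *
im=cv2.imread('pics/top0.png')
a=cv2.resize(im[150:215,115:235],None,fx=6,fy=6,interpolation=cv2.INTER_CUBIC)
b=cv2.resize(im[190:255,320:440],None,fx=6,fy=6,interpolation=cv2.INTER_CUBIC)
cv2.imwrite('pics/a1.png',np.vstack([a,b])[:780]); 
im2=np.load('top0.npz');d=im2['d'];c=env.calibration('top')
def P(u,v): return np.round(pt(c,u,v,d[v,u]),3)
for u,v in [(349,237),(338,205),(341,225),(333,200),(278,230),(250,250),(175,193),(217,237)]: print((u,v),P(u,v))
E
```

```text
(349, 237) [ 0.444 -0.398  0.11 ]
(338, 205) [ 0.535 -0.388  0.009]
(341, 225) [ 0.476 -0.398  0.003]
(333, 200) [ 0.551 -0.375  0.003]
(278, 230) [ 0.462 -0.208  0.002]
(250, 250) [ 0.403 -0.125 -0.   ]
(175, 193) [0.574 0.1   0.004]
(217, 237) [ 0.442 -0.027  0.007]
```

View pics/a1.png

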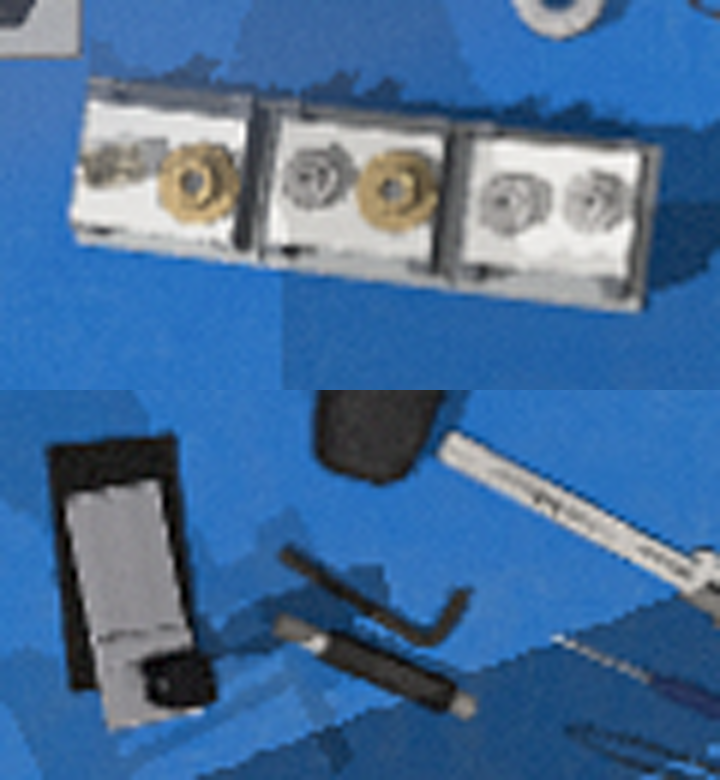

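```bash
cat >> h.py <<'E'
from scipy.spatial.transform import Rotation as R
def st():
    s=env.read_state(); return s['tcp_pos'],R.from_quat(s['ee_rot']).as_matrix(),s
def cloud(d,c,step=1):
    v,u=np.mgrid[0:d.shape[0]:step,0:d.shape[1]:step]; v=v.ravel();u=u.ravel()
    p=np.stack([(u-c['cx'])/c['fx'],(v-c['cy'])/c['fy']],1)[:,None]
    q=cv2.undistortPoints(p.astype(float),np.eye(3),np.array([c['k1'],0,0,0.]))[:,0]
    dd=d[v,u]; T=np.array(c['cam_to_world'])
    P=np.c_[q,np.ones(len(q))]*dd[:,None]@T[:3,:3].T+T[:3,3]
    return P.reshape(len(range(0,d.shape[0],step)),-1,3)
E
python3 - <<'E'
from h import *
c=env.calibration('top')
d=np.load('top0.npz')['d'];P=cloud(d,c)
f=lambda a,z,off:np.array([np.round(onz(c,off[0]+x/6,off[1]+(y)/6,z),3)[:2] for x,y in a]).tolist()
print('blade',f([(67,102),(158,92),(107,338),(205,322)],.005,(320,190)))
print('mat',f([(50,55),(175,45),(70,300)],.003,(320,190)))
m=(abs(P[...,2]-.02)<.006)  # nothing
m=(P[...,2]>.035)&(P[...,2]<.07); sub=np.zeros_like(m); sub[155:210,120:232]=1; m&=sub
xy=P[m][:,:2]; r=cv2.minAreaRect((xy*1000).astype(np.float32)); print('rackhi',r)
m=(P[...,2]>.02)&(P[...,2]<.04); sub=np.zeros_like(m); sub[185:275,245:318]=1; m&=sub
xy=P[m][:,:2]; r=cv2.minAreaRect((xy*1000).astype(np.float32)); print('tray',r,cv2.boxPoints(r))
m=(P[...,2]>.095)&(P[...,2]<.125); sub=np.zeros_like(m); sub[220:255,325:365]=1; m&=sub
print('post',P[m].mean(0),m.sum())
t,M,s=st(); print(M)
w=env.calibration('wrist'); print(w['fx'],w['cx'],w['cy'],M.T@(w['cam_to_world'][:3,3]-t), M.T@w['cam_to_world'][:3,:3])
E
```

```text
blade [[0.53, -0.368], [0.534, -0.414], [0.412, -0.387], [0.419, -0.436]]
mat [[0.553, -0.36], [0.558, -0.424], [0.431, -0.369]]
rackhi ((607.2493896484375, 97.87313079833984), (274.7889709472656, 75.28205871582031), 82.60904693603516)
tray ((456.84869384765625, -201.35260009765625), (142.46389770507812, 207.7498779296875), 86.13284301757812) [[ 348.40613 -265.4167 ]
 [ 555.683   -279.42804]
 [ 565.29126 -137.28851]
 [ 358.0144  -123.27716]]
post [ 0.44186603 -0.40392648  0.11141568] 87
[[-5.29764566e-04  4.52726814e-01 -8.91649119e-01]
 [ 1.53549975e-03 -8.91647824e-01 -4.52727069e-01]
 [-9.99998681e-01 -1.60896575e-03 -2.22798485e-04]]
339.2876260056333 258.44452895884217 192.53798817750646 [-0.17041021  0.00073243 -0.0801961 ] [[-4.30778936e-04 -2.77834037e-01  9.60628993e-01]
 [ 9.99999896e-01  2.16692682e-05  4.54701404e-04]
 [-1.47147654e-04  9.60629089e-01  2.77833999e-01]]
```

```bash
cat >> h.py <<'E'
def Rg(yaw,pitch=0):
    """tool orientation for lifter yaw (deg), nose-down pitch (deg): tool x = -lifter z, y = lifter x, z=-lifter y"""
    L=R.from_euler('ZY',[yaw,pitch],degrees=True).as_matrix()
    return np.c_[-L[:,2],L[:,0],-L[:,1]]
CMD='cmd.npy'
def delta(p,Rt,frm=None):
    t,M,s=st()
    if frm is not None: t,M=frm
    print('shift',np.round(M.T@(np.array(p)-t)*1000,1),'rot',np.round(R.from_matrix(M.T@Rt).as_rotvec(),3))
E
python3 - <<'E'
from h import *
delta([.441,-.405,.2],Rg(10))
E
```

```text
shift [  12.8  -13.7 -209.8] rot [-1.276e+00 -1.000e-03  1.000e-03]
```

play_rows([
  [0.3,13,-14,-210,-1.276,0,0],
  [0.3,13,-14,-210,-1.276,0,0],
  [0.3,13,-14,-210,-1.276,0,0],
  [0.3,13,-14,-210,-1.276,0,0],
  [0.3,13,-14,-210,-1.276,0,0],
  [0.3,13,-14,-210,-1.276,0,0],
  [0.3,13,-14,-210,-1.276,0,0],
  [0.3,13,-14,-210,-1.276,0,0],
  [0.3,13,-14,-210,-1.276,0,0],
])

```text
time: 1.23
tcp_pos: [0.4411, -0.4051, 0.2002]
ee_rot: [0.455, 0.541, -0.455, 0.541]
ft_force: [-0.0, 0.8, 0.4]
width: 0.0658
```

```bash
python3 - <<'E'
from h import *
t,M,s=st(); print(t,M[:,1],s['time'],s['width'],s['ft_force'])
im,d,c=grab('wrist','w1.png'); np.savez('w1.npz',im=im,d=d,T=c['cam_to_world'])
P=cloud(d,c)
z=P[...,2]
m=(z>.1)&(z<.125)&(abs(P[...,0]-.44)<.04)&(abs(P[...,1]+.405)<.04); print('post',m.sum(),P[m].mean(0),cv2.minAreaRect((P[m][:,:2]*1000).astype(np.float32)))
E
```

```text
[ 0.44109126 -0.40510059  0.20019765] [ 9.85114090e-01  1.71901631e-01 -2.43757539e-04] 1.225 0.06578901881341638 [-0.00361801  0.83019896  0.39827431]
post 901 [ 0.44189125 -0.40510759  0.11124879] ((442.4227600097656, -406.29241943359375), (23.481842041015625, 23.95432472229004), 10.263197898864746)
```

View pics/w1.png

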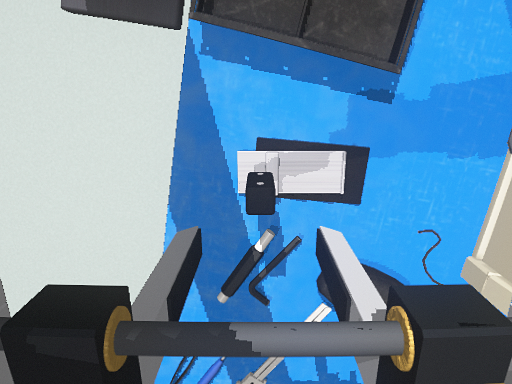

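play_rows([
  [0.3,40,1,1.3,0,0,0],
  [0.3,80,1,1.3,0,0,0],
  [0.3,110,1,1.3,0,0,0],
  [0.3,123,1,1.3,0,0,0],
  [0.3,123,1,1.3,0,0,0],
  [1,123,1,1.3,0,0,0],
  [1,123,1,1.3,0,0,0],
  [1,123,1,1.3,0,0,0],
  [1,123,1,1.3,0,0,0],
  [1,123,1,1.3,0,0,0],
  [1,123,1,1.3,0,0,0],
  [1,123,1,1.3,0,0,0],
])

```text
time: 2.78
tcp_pos: [0.4426, -0.4064, 0.0778]
ee_rot: [0.454, 0.542, -0.454, 0.542]
ft_force: [-0.2, -0.1, 2.2]
width: 0.0237
```

```bash
python3 - <<'E'
from h import *
delta([.45,.06,.25],Rg(-7.4))
E
```

```text
shift [-172.4   88.5 -457.9] rot [ 0.304  0.    -0.   ]
```

play_rows([
  [1,-40,0,0,0,0,0],
  [1,-90,0,0,0,0,0],
  [1,-130,10,-50,0.05,0,0],
  [1,-172,20,-110,0.1,0,0],
  [1,-172,30,-170,0.15,0,0],
  [1,-172,40,-230,0.2,0,0],
  [1,-172,50,-290,0.25,0,0],
  [1,-172,65,-350,0.304,0,0],
  [1,-172,80,-410,0.304,0,0],
  [1,-172,88,-458,0.304,0,0],
  [1,-172,88,-458,0.304,0,0],
  [1,-172,88,-458,0.304,0,0],
])

```text
time: 4.28
tcp_pos: [0.4488, 0.0597, 0.2488]
ee_rot: [-0.53, -0.467, 0.532, -0.467]
ft_force: [-0.2, 0.9, -2.9]
width: 0.0238
```

```bash
python3 - <<'E'
from h import *
t,M,s=st(); print(t,M[:,1],s['time'],s['width'],s['ft_force'])
im,d,c=grab('wrist','w2.png'); np.savez('w2.npz',im=im,d=d,T=c['cam_to_world'])
P=cloud(d,c); z=P[...,2]
m=(z>.036)&(z<.075)&(P[...,0]>.53)&(P[...,0]<.69)&(P[...,1]<.26)&(P[...,1]>-.06)
print(m.sum(),cv2.minAreaRect((P[m][:,:2]*1000).astype(np.float32)))
hsv=cv2.cvtColor(im,cv2.COLOR_RGB2HSV)
w=m&(im.min(2)>190)&(hsv[...,1]<40)
n,l,stt,cen=cv2.connectedComponentsWithStats(w.astype(np.uint8))
for i in range(1,n):
    if stt[i,4]>150: q=P[l==i]; print(stt[i],np.median(q,0),cv2.minAreaRect((q[:,:2]*1000).astype(np.float32)))
E
```

```text
[0.448838   0.05970796 0.24879073] [ 0.99182285 -0.12761578 -0.00128589] 4.275 0.02380302393706832 [-0.23065305  0.89785158 -2.92499783]
11252 ((608.1209716796875, 86.43592834472656), (258.2741394042969, 77.2779769897461), 82.69786834716797)
[371   0  33  65 976] [0.59486351 0.19541784 0.0438035 ] ((599.743408203125, 185.03726196289062), (63.07971954345703, 28.444902420043945), 80.91229248046875)
[414   0  22  66 850] [0.63898434 0.18264148 0.04377359] ((636.7384643554688, 180.54969787597656), (64.2962875366211, 22.428043365478516), 85.5185317993164)
[ 369   81   61   75 2628] [0.60360478 0.10678777 0.04408033] ((609.1983032226562, 94.66117858886719), (81.29192352294922, 63.12239456176758), 83.14115905761719)
[ 368  168   53   67 2146] [0.60558427 0.00129139 0.04468872] ((598.9310913085938, -1.1478080749511719), (81.64990234375, 60.38304138183594), 85.44071197509766)
```

View pics/w2.png

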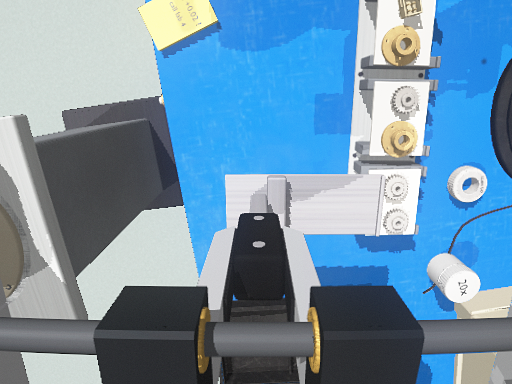

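```bash
python3 - <<'E'
from h import *
ux=np.array([.9917,-.1287]);uy=np.array([.1287,.9917])
c=env.calibration('wrist')
for f in ('w2','top0'):
    a=np.load(f+'.npz'); cc=c if f=='w2' else env.calibration('top'); 
    if f=='w2': cc['cam_to_world']=a['T']
    im=a['im'];P=cloud(a['d'],cc);z=P[...,2];X=P[...,:2]@ux*1000;Y=P[...,:2]@uy*1000
    w=(abs(z-.045)<.005)&(im.min(2)>150)&(X>540)&(X<650)
    for b in (75.8,171.8,267.8):
        m=w&(abs(Y-b)<46)
        if m.sum()<20: continue
        print(f,b,'Y ext',np.percentile(Y[m],[1,99]).round(1))
        for yy in (-32,-15,0,15,32):
            k=m&(abs(Y-b-yy)<4); 
            if k.sum()>5: print('   ',yy,np.percentile(X[k],[2,98]).round(1))
delta([.4,.0,.2],Rg(-7.4))
E
```

```text
w2 75.8 Y ext [ 36.5 116.9]
    -32 [582.9 628.8]
    -15 [582.9 623.2]
    0 [582.9 622.9]
    15 [582.  622.5]
    32 [563.6 627.6]
w2 171.8 Y ext [133.4 212.5]
    -32 [560.8 628.9]
    -15 [561.  619.7]
    0 [561.2 619.3]
    15 [561.2 620. ]
    32 [560.4 619.6]
w2 267.8 Y ext [229.3 292.1]
    -32 [557.5 628.6]
    -15 [558.1 616.7]
    0 [557.9 616.3]
    15 [558.2 616.5]
top0 75.8 Y ext [ 39.  118.3]
    -32 [564.6 623.2]
    -15 [562.2 620.5]
    0 [563.5 619.2]
    15 [561.6 618.3]
    32 [562.3 619.1]
top0 171.8 Y ext [134.9 214.6]
    -32 [561.2 617.3]
    -15 [559.1 618.5]
    0 [560.2 616.7]
    15 [558.7 615.6]
    32 [559.2 616.3]
top0 267.8 Y ext [231.7 310.3]
    -32 [552.6 614.4]
    -15 [556.  615.3]
    0 [557.1 613.4]
    15 [555.8 614.5]
    32 [556.  615.4]
shift [ 49.  -41.   64.9] rot [-0.     0.001  0.001]
```

play_rows([
  [1,30,0,20,0,0,0],
  [1,70,0,41,0,0,0],
  [1,110,0,41,0,0,0],
  [1,140,0,41,0,0,0],
  [1,152,0,41,0,0,0],
  [1,152,0,41,0,0,0],
  [1,152,12,41,0,0,0],
  [1,152,24,41,0,0,0],
  [1,152,24,41,0,0,0],
])

```text
time: 5.45
tcp_pos: [0.4703, 0.016, 0.0983]
ee_rot: [0.532, 0.466, -0.53, 0.468]
ft_force: [0.1, -0.2, -2.2]
width: 0.0236
```

```bash
python3 - <<'E'
from h import *
ux=np.array([.9917,-.1287]);uy=np.array([.1287,.9917])
t,M,s=st(); print(t,t[:2]@ux,t[:2]@uy,M[:,1],s['time'],s['ft_force'])
im,d,c=grab('wrist','w3.png'); np.savez('w3.npz',im=im,d=d,T=c['cam_to_world'])
P=cloud(d,c);X=P[...,:2]@ux*1000;Y=P[...,:2]@uy*1000;z=P[...,2]
m=(z>.018)&(z<.034)&(im.min(2)>120)&(X<552)&(X>440)&(abs(Y-76)<60)
print('blade z',np.percentile(z[m],[5,50,95]))
for x in range(470,552,15):
    k=m&(abs(X-x)<5)
    if k.sum()>20: print(x,np.percentile(Y[k],[1,99]),np.median(z[k]))
m=(abs(z-.045)<.005)&(im.min(2)>150)&(X>553)&(X<626)&(abs(Y-76)<46); print('plate',np.percentile(X[m],[2,98]),np.percentile(Y[m],[1,99]))
E
```

```text
[0.47029669 0.01601927 0.09827594] 0.4643315482075973 0.07641349208883645 [ 0.99169716 -0.12855727  0.00312643] 5.45 [ 0.14057969 -0.19342673 -2.24008962]
blade z [0.02479181 0.02589358 0.02705571]
470 [ 85.48696123 100.1671644 ] 0.026106076597959646
485 [ 58.70974394 100.14976318] 0.025915945157704484
500 [53.121379   99.99493305] 0.02586147593003893
515 [ 53.42781849 100.0958119 ] 0.025863896414133086
530 [ 53.66729475 100.06241739] 0.025870728737633047
545 [ 52.59561207 100.04982728] 0.025928655782510385
plate [563.30513657 622.25108732] [ 37.26994163 116.03740228]
```

View pics/w3.png

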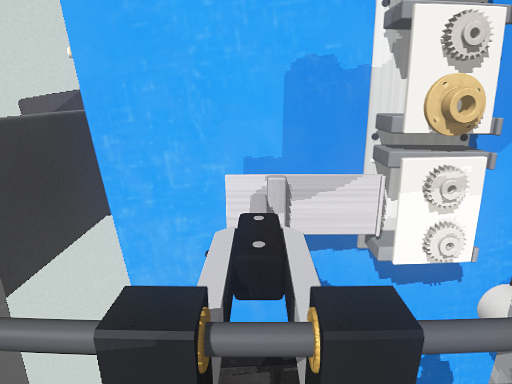

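play_rows([
  [1,0,10,0,0,0,0],
  [1,0,22,0,0,0,0],
  [1,0,35,0,0,0,0],
  [1,0,48,0,0,0,0],
  [1,0,60,0,0,0,0],
  [1,0,69,0,0,0,0],
  [1,0,73.5,0,0,0,0],
  [1,0,73.5,0,0,0,0],
  [1,-4,73.5,0,0,0,0],
  [1,-9,73.5,0,0,0,0],
  [1,-12,73.5,0,0,0,0],
  [1,-12,73.5,0,0,0,0],
])

```text
time: 7.0
tcp_pos: [0.541, 0.0068, 0.11]
ee_rot: [0.531, 0.466, -0.531, 0.467]
ft_force: [-0.6, -0.3, -2.6]
width: 0.0241
```

```bash
python3 - <<'E'
from h import *
ux=np.array([.9917,-.1287]);uy=np.array([.1287,.9917])
t,M,s=st(); print(t,t[:2]@ux,t[:2]@uy,M[:,1],s['time'],s['ft_force'])
E
```

```text
[0.54103462 0.0067916  0.110015  ] 0.5356699552161529 0.07636638173005805 [ 0.99169224 -0.12862792  0.00116174] 7.0 [-0.61350713 -0.25043706 -2.64111807]
```

play_rows([
  [1,0,2.3,0,0,0,0],
  [1,0,2.3,0,0,0,0],
  [1,-2,2.3,0,0,0,0],
  [1,-4,2.3,0,0,0,0],
  [1,-6,2.3,0,0,0,0],
  [1,-9,2.3,0,0,0,0],
  [1,-14,2.3,0,0,0,0],
  [1,-20,2.3,0,0,0,0],
  [1,-27,2.3,0,0,0,0],
  [1,-34,2.3,0,0,0,0],
  [1,-38,2.3,0,0,0,0],
  [1,-38,2.3,0,0,0,0],
])

```text
time: 8.5
tcp_pos: [0.5433, 0.0065, 0.1479]
ee_rot: [0.531, 0.466, -0.531, 0.467]
ft_force: [-0.5, 0.1, -4.3]
width: 0.0236
```

```bash
python3 - <<'E'
from h import *
ux=np.array([.9917,-.1287]);uy=np.array([.1287,.9917])
t,M,s=st(); print(t,t[:2]@ux,t[:2]@uy,M[:,1],s['time'],s['ft_force'],s['wrist_torque'])
im,d,c=grab('wrist','w4.png'); np.savez('w4.npz',im=im,d=d,T=c['cam_to_world'])
P=cloud(d,c);X=P[...,:2]@ux*1000;Y=P[...,:2]@uy*1000;z=P[...,2]
m=(abs(z-.078)<.008)&(im.min(2)>150)&(X>553)&(X<640)&(abs(Y-76)<50); print('plate',np.percentile(X[m],[2,98]),np.percentile(Y[m],[1,99]),np.percentile(z[m],[5,50,95]))
for x in (565,580,593,606,620):
  k=m&(abs(X-x)<4);print(x,np.median(z[k]))
for y in (40,60,76,90,110):
  k=m&(abs(Y-y)<4);print(y,np.median(z[k]))
E
```

```text
[0.54330945 0.00649733 0.14787585] 0.5379637716466125 0.0763673254886469 [ 9.91684390e-01 -1.28690401e-01  9.23217661e-04] 8.5 [-0.50403544  0.11883647 -4.31107268] [-0.01208788 -0.01191295  0.02812828]
plate [555.20381418 628.63354072] [ 37.6413237  116.06151074] [0.07586166 0.080305   0.0831279 ]
565 0.07989964123776924
580 0.08039386160722775
593 0.0804344274611199
606 0.08036916951110082
620 0.08032057044748289
40 0.08031904529541309
60 0.08031210607793632
76 0.08027237542636981
90 0.08024106563251501
110 0.08042433593814392
```

View pics/w4.png

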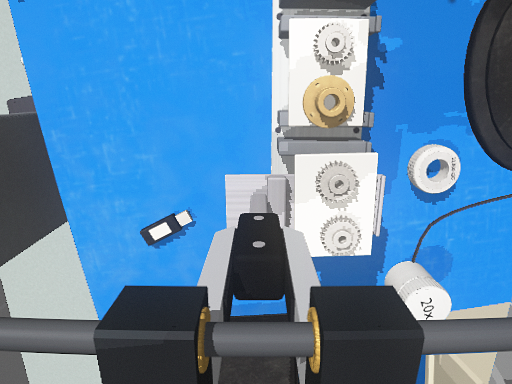

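```bash
cat >> h.py <<'E'
def tcp_for(N,yaw,pitch):
    L=R.from_euler('ZY',[yaw,pitch],degrees=True).as_matrix(); return np.array(N)-L@np.array([.093,0,-.075])
E
python3 - <<'E'
from h import *
t=np.array([.457,-.203]);a=np.deg2rad(-3.9);e=np.array([np.cos(a),np.sin(a)])
N=t+e*.015
delta(tcp_for([*N,.10],-4,0),Rg(-4)); print(tcp_for([*N,.10],-4,0))
E
```

```text
shift [ -27.5 -136.2  223.4] rot [-0.059  0.    -0.   ]
[ 0.37919181 -0.19753288  0.175     ]
```

play_rows([
  [1,-4,-3,5,-0.001,0,0],
  [1,-10,-11,18,-0.005,0,0],
  [1,-18,-25,40,-0.01,0,0],
  [1,-24,-42,69,-0.018,0,0],
  [1,-28,-61,100,-0.027,0,0],
  [1,-28,-82,134,-0.035,0,0],
  [1,-28,-101,165,-0.043,0,0],
  [1,-28,-117,192,-0.051,0,0],
  [1,-28,-128,210,-0.056,0,0],
  [1,-28,-134,219,-0.059,0,0],
  [1,-28,-136,223,-0.059,0,0],
  [1,-28,-136,223,-0.059,0,0],
])

```text
time: 10.05
tcp_pos: [0.3796, -0.197, 0.1756]
ee_rot: [0.517, 0.482, -0.517, 0.482]
ft_force: [0.4, 0.4, -4.9]
width: 0.024
```

```bash
cat > tray.py <<'E'
from h import *
import sys
def tray(name,fn,verbose=True):
    im,d,c=grab(name,fn); P=cloud(d,c);z=P[...,2]
    m=(z>.02)&(z<.034)&(im.max(2)<110)&(P[...,0]>.3)&(P[...,0]<.62)&(P[...,1]>-.34)&(P[...,1]<-.06)
    m=cv2.morphologyEx(m.astype(np.uint8),cv2.MORPH_OPEN,np.ones((2,2)))>0
    r=cv2.minAreaRect((P[m][:,:2]*1000).astype(np.float32)); print(name,m.sum(),r)
    return im,P
if __name__=='__main__':
    t,M,s=st(); print(t,M[:,1],s['time'],s['ft_force'])
    tray('top',sys.argv[1]+'t.png'); tray('wrist',sys.argv[1]+'w.png')
E
python3 tray.py d1
```

```text
[ 0.37962656 -0.19701125  0.17558714] [ 9.97530246e-01 -7.02363914e-02  5.07371912e-04] 10.05 [ 0.3528909   0.41619971 -4.880355  ]
top 459 ((452.7324523925781, -205.5602264404297), (146.2899932861328, 209.30880737304688), 86.42803955078125)
wrist 3767 ((467.4632263183594, -207.875), (157.5256805419922, 233.78143310546875), 82.333251953125)
```

View pics/d1w.png

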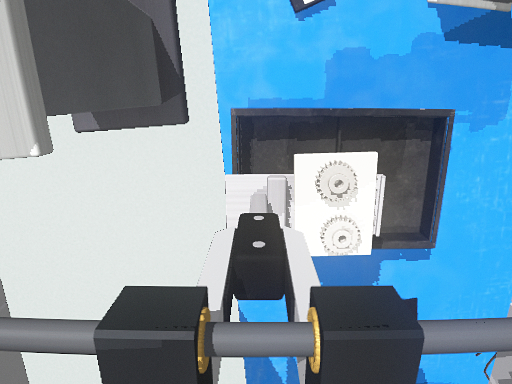

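```bash
python3 - <<'E'
from h import *
c=env.calibration('wrist')
A,B,C=[onz(c,*p,.028)[:2] for p in((232,110),(453,110),(437,247))]
print(A,B,C,(A+C)/2,np.linalg.norm(B-A),np.linalg.norm(C-B),np.degrees(np.arctan2(*(B-A)[::-1])))
t,M,s=st()
a=np.deg2rad(-4);e=np.array([np.cos(a),np.sin(a)]);T=(A+C)/2
N=T+e*.015; print(N)
for z,p in ((.05,0),(.03,15),(.02,25),(.02,37)): 
    print(z,p); delta(tcp_for([*N,z],-4,p),Rg(-4,p))
E
```

```text
[ 0.36001761 -0.12853817] [ 0.56510338 -0.14119908] [ 0.56026343 -0.28029121] [ 0.46014052 -0.20441469] 0.20547621341231562 0.13917631373592418 -3.5326553086676777
[ 0.47510398 -0.20546104]
0.05 0
shift [50.5  2.6  2.1] rot [ 0. -0. -0.]
0.03 15
shift [48.9 25.2  2.1] rot [ 0.    -0.    -0.262]
0.02 25
shift [48.2 43.1  2.1] rot [ 0.001 -0.    -0.437]
0.02 37
shift [39.6 66.5  2.2] rot [ 0.001 -0.    -0.646]
```

play_rows([
  [1,5,0,0,0,0,0],
  [1,15,1,1,0,0,0],
  [1,28,2,2,0,0,0],
  [1,41,2.6,2,0,0,0],
  [1,48,2.6,2,0,0,0],
  [1,50,4,2,0,0,-0.02],
  [1,50,9,2,0,0,-0.07],
  [1,49.5,14,2,0,0,-0.13],
  [1,49,20,2,0,0,-0.2],
  [1,49,25,2,0,0,-0.262],
  [1,48.5,31,2,0,0,-0.32],
  [1,48.5,37,2,0,0,-0.38],
])

```text
time: 11.65
tcp_pos: [0.4183, -0.2022, 0.127]
ee_rot: [-0.417, -0.571, 0.599, -0.376]
ft_force: [0.4, -0.1, -4.7]
width: 0.0236
```

```bash
python3 - <<'E'
from h import *
t,M,s=st(); print(t,s['time'],s['ft_force'],s['joint_positions'].round(2), np.degrees(np.arcsin(-M[2,1])))
N=[0.4751,-.2055]
for z,p in ((.02,25),(.02,32),(.02,38)): 
    delta(tcp_for([*N,z],-4,p),Rg(-4,p))
E
```

```text
[ 0.41833124 -0.20220521  0.12703283] 11.65 [ 0.3745902  -0.07200733 -4.65877363] [-0.48  0.39  1.63 -0.15  1.47 -0.37] 21.695252929173144
shift [-1.8  3.9 -0.7] rot [-0.001  0.001 -0.058]
shift [-12.   14.3  -0.7] rot [-0.001  0.001 -0.18 ]
shift [-19.7  24.2  -0.7] rot [-0.001  0.001 -0.285]
```

play_rows([
  [1,-1,3,0,0,0,-0.04],
  [1,-5,8,0,0,0,-0.1],
  [1,-10,13,0,0,0,-0.16],
  [1,-15,18,0,0,0,-0.22],
  [1,-20,24,0,0,0,-0.285],
  [1,-20,24,0,0,0,-0.285],
  [1,-20,24,0,0,0,-0.285],
  [1,-20,24,0,0,0,-0.285],
])

```text
time: 12.65
tcp_pos: [0.4457, -0.2038, 0.1371]
ee_rot: [-0.332, -0.624, 0.646, -0.287]
ft_force: [-0.5, -0.1, -3.6]
width: 0.024
```

```bash
python3 - <<'E'
from h import *
t,M,s=st(); print(t,s['time'],s['ft_force'],s['joint_positions'].round(2), np.degrees(np.arcsin(-M[2,1])))
grab('wrist','d1b.png')
E
```

```text
[ 0.44566904 -0.20383931  0.13713351] 12.65 [-0.46298325 -0.09740201 -3.58738395] [-0.41  0.59  1.39 -0.21  1.79 -0.32] 38.01234674217901
```

View pics/d1b.png

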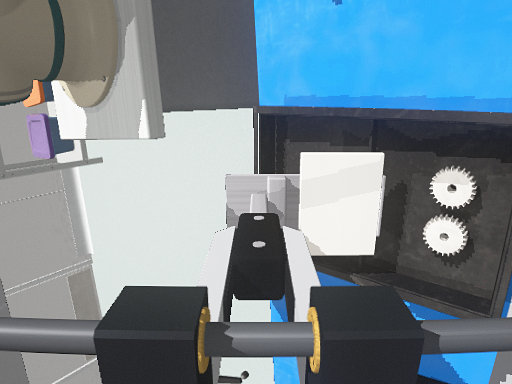

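```bash
python3 - <<'E'
from h import *
t,M,s=st()
ux=np.array([.9917,-.1287]);uy=np.array([.1287,.9917])
N=np.array([0.4751,-.2055])
p1=tcp_for([*N,.05],-4,15);R1=Rg(-4,15);delta(p1,R1)
p2=tcp_for([*N,.12],-4,0);R2=Rg(-4,0);delta(p2,R2)
g=.532*ux+.0762*uy
p3=np.array([*g,.155]);delta(p3,Rg(-7.4),(p2,R2)); print(p3)
E
```

```text
shift [ 17.9 -38.   -0.4] rot [-0.001  0.     0.402]
shift [ -6.4 -85.6  -0.3] rot [-0.001  0.     0.663]
shift [  40.   140.3 -216.4] rot [0.059 0.    0.   ]
[0.53739134 0.00709914 0.155     ]
```

play_rows([
  [1,3,-7,0,0,0,0.08],
  [1,8,-17,0,0,0,0.18],
  [1,13,-28,0,0,0,0.29],
  [1,18,-38,0,0,0,0.4],
  [1,13,-50,0,0,0,0.48],
  [1,6,-64,0,0,0,0.56],
  [1,-1,-76,0,0,0,0.62],
  [1,-6,-85,0,0,0,0.66],
  [1,-6.5,-85.6,0,0,0,0.663],
  [1,-6.5,-85.6,0,0,0,0.663],
])

```text
time: 13.95
tcp_pos: [0.3826, -0.1993, 0.1943]
ee_rot: [-0.517, -0.483, 0.518, -0.481]
ft_force: [0.1, -0.2, -3.8]
width: 0.0237
```

play_rows([
  [1,0,5,-5,0,0,0],
  [1,0,12,-20,0.005,0,0],
  [1,0,24,-42,0.01,0,0],
  [1,0,42,-69,0.02,0,0],
  [1,0,61,-100,0.027,0,0],
  [1,0,82,-132,0.035,0,0],
  [1,5,103,-162,0.043,0,0],
  [1,12,120,-188,0.051,0,0],
  [1,22,132,-205,0.059,0,0],
  [1,34,139,-214,0.059,0,0],
  [1,40,140,-216,0.059,0,0],
  [1,40,140,-216,0.059,0,0],
])

```text
time: 15.45
tcp_pos: [0.5366, 0.0061, 0.1534]
ee_rot: [-0.53, -0.468, 0.532, -0.466]
ft_force: [-0.0, 0.5, -3.7]
width: 0.0241
```

```bash
cat > pl.py <<'E'
from h import *
ux=np.array([.9917,-.1287]);uy=np.array([.1287,.9917])
def plate(Yb,zt,fn=None,tol=.006):
    t,M,s=st(); print('grip X,Y',(t[:2]@ux*1000).round(1),(t[:2]@uy*1000).round(1),'z',t[2].round(4),'yaw',np.degrees(np.arctan2(M[1,1],M[0,1])).round(2),'pitch',np.degrees(np.arcsin(-M[2,1])).round(2),'t',s['time'],s['ft_force'].round(1))
    im,d,c=grab('wrist',fn);P=cloud(d,c);X=P[...,:2]@ux*1000;Y=P[...,:2]@uy*1000;z=P[...,2]
    m=(abs(z-zt)<tol)&(im.min(2)>175)&(X>545)&(X<626)&(abs(Y-Yb)<48)
    m=cv2.morphologyEx(m.astype(np.uint8),cv2.MORPH_OPEN,np.ones((5,5)))>0
    print('plate X',np.percentile(X[m],[1,99]).round(1),'Y',np.percentile(Y[m],[1,99]).round(1),'z',np.percentile(z[m],[5,50,95]).round(4))
    r=cv2.minAreaRect(np.c_[X[m],Y[m]].astype(np.float32)); print(r)
    return im,P,X,Y
E
python3 - <<'E'
from pl import *
plate(76,.087,'p1.png',.01)
E
```

```text
grip X,Y 531.3 75.1 z 0.1534 yaw -7.39 pitch 0.25 t 15.45 [-0.   0.5 -3.7]
plate X [555.6 619.1] Y [ 37.5 115.6] z [0.084  0.0855 0.0866]
((583.0343627929688, 75.92027282714844), (80.9666976928711, 74.29290008544922), 89.78689575195312)
```

play_rows([
  [1,6,1,-1,0,0,0],
  [1,16,1,-1,0,0,0],
  [1,26,1,-1,0,0,0],
  [1,34,1,-1,0,0,0],
  [1,38,1,-1,0,0,0],
  [1,41,1,-1,0,0,0],
  [1,44,1,-1,0,0,0],
  [1,48,1,-1,0,0,0],
  [1,53,1,-1,0,0,0],
  [1,56,1,-1,0,0,0],
  [1,56,1,-1,0,0,0],
])

```text
time: 16.88
tcp_pos: [0.5382, 0.0072, 0.098]
ee_rot: [-0.531, -0.467, 0.532, -0.466]
ft_force: [-0.9, 0.4, -2.2]
width: 0.0239
```

```bash
python3 - <<'E'
from pl import *
plate(76,.045,'p1b.png',.006)
E
```

```text
grip X,Y 532.8 76.4 z 0.098 yaw -7.39 pitch 0.15 t 16.875 [-0.9  0.4 -2.2]
plate X [563.1 621.2] Y [ 39.2 117.1] z [0.0431 0.0442 0.0452]
((592.3609008789062, 77.63235473632812), (80.18629455566406, 59.95772933959961), 89.90816497802734)
```

play_rows([
  [1,0,-8,0,0,0,0],
  [1,0,-20,0,0,0,0],
  [1,0,-38,0,0,0,0],
  [1,0,-58,0,0,0,0],
  [1,0,-78,0,0,0,0],
  [1,0,-93,0,-0.0,0,0],
  [1,0,-97,-20,0,0,0],
  [1,0,-97,-50,0,0,0],
  [1,0,-97,-80,0,0,0],
  [1,0,-97,-95.6,0,0,0],
  [1,0,-97,-95.6,0,0,0],
])

```text
time: 18.3
tcp_pos: [0.4543, 0.1149, 0.0985]
ee_rot: [-0.53, -0.468, 0.531, -0.467]
ft_force: [0.1, -0.8, -2.6]
width: 0.0236
```

```bash
python3 - <<'E'
from pl import *
im,P,X,Y=plate(76,.045,'p1c.png',.006)
plate(172,.045)
z=P[...,2]
m=(z>.018)&(z<.034)&(im.min(2)>120)&(X<540)&(X>480)&(abs(Y-172)<60);print('blade',np.percentile(Y[m],[1,99]),np.median(z[m]))
E
```

```text
grip X,Y 435.7 172.4 z 0.0985 yaw -7.28 pitch 0.1 t 18.3 [ 0.1 -0.8 -2.6]
plate X [562.3 621.3] Y [ 39.5 117.6] z [0.0424 0.0441 0.0452]
((591.8242797851562, 77.54428100585938), (81.72066497802734, 60.86558532714844), 89.62488555908203)
grip X,Y 435.6 171.7 z 0.0984 yaw -7.32 pitch 0.12 t 18.35 [-0.9 -0.4 -2.9]
plate X [560.8 620. ] Y [134.  212.5] z [0.0425 0.044  0.0451]
((590.4047241210938, 172.81544494628906), (61.1228141784668, 80.20445251464844), 1.2456774711608887)
blade [149.62062567 196.12864192] 0.025855734090846183
```

play_rows([
  [1,0,10,0,0,0,0],
  [1,0,25,0,0,0,0],
  [1,0,42,0,0,0,0],
  [1,0,60,0,0,0,0],
  [1,0,77,0,0,0,0],
  [1,0,91,0,0,0,0],
  [1,0,98,0,0,0,0],
  [1,0,100,0,0,0,0],
  [1,0,100,0,0,0,0],
  [1,-6,100,0,0,0,0],
  [1,-11,100,0,0,0,0],
  [1,-11,100,0,0,0,0],
])

```text
time: 19.9
tcp_pos: [0.5541, 0.1017, 0.1102]
ee_rot: [-0.531, -0.467, 0.531, -0.467]
ft_force: [0.4, 0.6, -3.0]
width: 0.0239
```

```bash
python3 - <<'E'
from pl import *
plate(172,.045)
E
```

```text
grip X,Y 536.4 172.2 z 0.1102 yaw -7.38 pitch 0.01 t 19.9 [ 0.4  0.6 -3. ]
plate X [546.  620.3] Y [136.1 212.5] z [0.0431 0.0442 0.0475]
((583.2239990234375, 172.8749542236328), (75.90862274169922, 79.8565902709961), 0.4505665600299835)
```

play_rows([
  [1,-2,0,0,0,0,0],
  [1,-4,0,0,0,0,0],
  [1,-6,0,0,0,0,0],
  [1,-10,0,0,0,0,0],
  [1,-16,0,0,0,0,0],
  [1,-24,0,0,0,0,0],
  [1,-33,0,0,0,0,0],
  [1,-42,0,0,0,0,0],
  [1,-50,0,0,0,0,0],
  [1,-55,0,0,0,0,0],
  [1,-55,0,0,0,0,0],
])

```text
time: 21.32
tcp_pos: [0.5541, 0.1016, 0.1647]
ee_rot: [-0.531, -0.467, 0.531, -0.466]
ft_force: [0.8, 0.3, -5.0]
width: 0.024
```

```bash
python3 - <<'E'
from pl import *
plate(172,.098)
T=np.array([.4601,-.2044]);a=np.deg2rad(-4);e=np.array([np.cos(a),np.sin(a)])
N=T-e*.075
p=tcp_for([*N,.11],-4,0); print(p); delta(p,Rg(-4))
E
```

```text
grip X,Y 536.4 172.1 z 0.1647 yaw -7.39 pitch 0.06 t 21.325 [ 0.8  0.3 -5. ]
plate X [546. 621.] Y [136.2 212.6] z [0.0959 0.0971 0.102 ]
((584.1041259765625, 172.95693969726562), (77.7286605834961, 79.97441864013672), 0.5484849810600281)
[ 0.29250924 -0.19268091  0.185     ]
shift [ -20.2 -221.3  325.4] rot [-0.059  0.     0.002]
```

play_rows([
  [1,-2,-4,6,0,0,0],
  [1,-5,-15,22,-0.004,0,0],
  [1,-9,-33,48,-0.009,0,0],
  [1,-14,-57,84,-0.015,0,0],
  [1,-18,-84,123,-0.022,0,0],
  [1,-20,-113,166,-0.03,0,0],
  [1,-20,-142,208,-0.038,0,0],
  [1,-20,-168,247,-0.045,0,0],
  [1,-20,-190,280,-0.051,0,0],
  [1,-20,-207,304,-0.056,0,0],
  [1,-20,-217,319,-0.059,0,0],
  [1,-20,-221,325,-0.059,0,0],
])

```text
time: 22.88
tcp_pos: [0.2912, -0.1926, 0.1849]
ee_rot: [-0.517, -0.482, 0.518, -0.481]
ft_force: [0.5, 0.8, -4.8]
width: 0.0241
```

play_rows([
  [1,0,0,0,0,0,0],
  [1,0,0,0,0,0,0],
])

```text
time: 23.12
tcp_pos: [0.293, -0.1917, 0.1848]
ee_rot: [-0.517, -0.483, 0.517, -0.482]
ft_force: [0.3, -1.0, -5.5]
width: 0.0237
```

```bash
python3 tray.py d2
```

```text
[ 0.29301024 -0.19171479  0.18477748] [ 0.99758581 -0.0694242  -0.00168223] 23.125 [ 0.29960971 -0.95500722 -5.51135938]
top 502 ((401.9552001953125, -217.58963012695312), (339.70306396484375, 191.22409057617188), 11.794432640075684)
wrist 3262 ((439.5312194824219, -208.82699584960938), (159.20753479003906, 301.26788330078125), 83.35334014892578)
```

View pics/d2w.png

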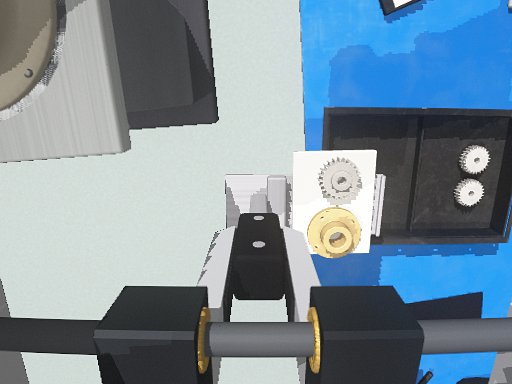

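```bash
python3 - <<'E'
from h import *
c=env.calibration('wrist')
A,D,C=[onz(c,*p,.028)[:2] for p in((323,108),(503,242),(419,115))]
print(A,D,(A+D)/2,'div',C)
t,M,s=st()
T=np.array([.4601,-.2044]);a=np.deg2rad(-4);e=np.array([np.cos(a),np.sin(a)])
N=T-e*.075;print(N)
for z,p in ((.05,0),(.032,15),(.025,22)): delta(tcp_for([*N,z],-4,p),Rg(-4,p))
q=(tcp_for([*N,.025],-4,22),Rg(-4,22))
for z,p in ((.022,30),(.02,38)): delta(tcp_for([*N,z],-4,p),Rg(-4,p),q)
E
```

```text
[ 0.35777997 -0.12782695] [ 0.55210161 -0.27986909] [ 0.45494079 -0.20384802] div [ 0.4498062  -0.13976926]
[ 0.3852827  -0.19916826]
shift [59.7 -0.5  1. ] rot [ 0.001 -0.     0.002]
shift [56.2 22.1  1. ] rot [ 0.001 -0.    -0.26 ]
shift [55.3 34.4  1. ] rot [ 0.001  0.    -0.382]
shift [-9.4 12.5  0. ] rot [-0.    0.   -0.14]
shift [-18.1  26.1   0. ] rot [ 0.     0.    -0.279]
```

play_rows([
  [1,6,0,0,0,0,0],
  [1,18,0,1,0,0,0],
  [1,33,0,1,0,0,0],
  [1,48,0,1,0,0,0],
  [1,57,0,1,0,0,0],
  [1,59,2,1,0,0,-0.02],
  [1,58,6,1,0,0,-0.07],
  [1,57.5,11,1,0,0,-0.13],
  [1,57,16,1,0,0,-0.2],
  [1,56,22,1,0,0,-0.26],
  [1,56,28,1,0,0,-0.32],
  [1,55,34.5,1,0,0,-0.382],
])

```text
time: 24.72
tcp_pos: [0.3293, -0.1962, 0.1297]
ee_rot: [-0.416, -0.571, 0.6, -0.375]
ft_force: [-0.4, -0.1, -5.1]
width: 0.0237
```

play_rows([
  [1,-3,4,0,0,0,-0.05],
  [1,-6,8,0,0,0,-0.1],
  [1,-10,13.5,0,0,0,-0.155],
  [1,-14,20,0,0,0,-0.22],
  [1,-18,26,0,0,0,-0.28],
  [1,-18,26,0,0,0,-0.28],
  [1,-18,26,0,0,0,-0.28],
  [1,-18,26,0,0,0,-0.28],
])

```text
time: 25.72
tcp_pos: [0.3577, -0.1978, 0.137]
ee_rot: [-0.332, -0.624, 0.646, -0.288]
ft_force: [0.2, 0.5, -3.6]
width: 0.0235
```

```bash
python3 - <<'E'
from h import *
t,M,s=st(); print(t,s['time'],s['ft_force'],s['joint_positions'].round(2), np.degrees(np.arcsin(-M[2,1])))
grab('wrist','d2b.png')
E
```

```text
[ 0.35769742 -0.19780434  0.13701778] 25.725 [ 0.20298478  0.54915537 -3.63989711] [-0.46  0.47  1.61 -0.24  1.68 -0.34] 37.955028143240945
```

View pics/d2b.png

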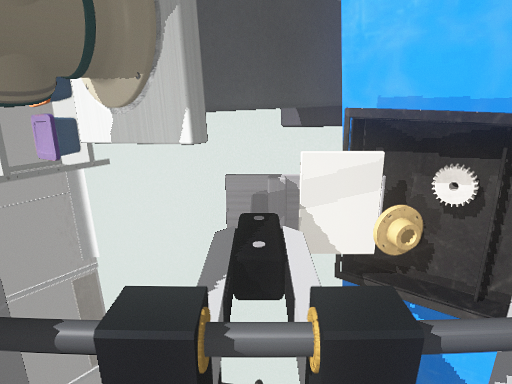

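```bash
python3 - <<'E'
from h import *
T=np.array([.4601,-.2044]);a=np.deg2rad(-4);e=np.array([np.cos(a),np.sin(a)])
for b,z,p in ((.075,.021,45),(.09,.026,45)): delta(tcp_for([*(T-e*b),z],-4,p),Rg(-4,p))
E
```

```text
shift [-11.3  10.1  -0.6] rot [-0.001  0.    -0.123]
shift [-6.1 -4.8 -0.6] rot [-0.001  0.    -0.123]
```

play_rows([
  [1,-5,5,0,0,0,-0.06],
  [1,-11,10,0,0,0,-0.123],
  [1,-11,10,0,0,0,-0.123],
  [1,-9,4,0,0,0,-0.123],
  [1,-6,-5,0,0,0,-0.123],
  [1,-6,-5,0,0,0,-0.123],
])

```text
time: 26.52
tcp_pos: [0.3564, -0.1976, 0.1455]
ee_rot: [-0.293, -0.643, 0.663, -0.247]
ft_force: [1.2, 1.0, -3.2]
width: 0.0239
```

```bash
python3 - <<'E'
from h import *
t,M,s=st(); print(t,s['time'],s['ft_force'], np.degrees(np.arcsin(-M[2,1])))
im,d,c=grab('wrist','d2c.png');np.savez('d2c.npz',im=im,d=d,T=c['cam_to_world'])
P=cloud(d,c)
hsv=cv2.cvtColor(im,cv2.COLOR_RGB2HSV);m=(hsv[...,0]>12)&(hsv[...,0]<30)&(hsv[...,1]>90)&(P[...,0]>.34)&(P[...,0]<.6)&(P[...,1]>-.3)&(P[...,1]<-.12)
v,u=np.nonzero(m);print('px',u.min(),u.max(),v.min(),v.max());Q=P[m];print(Q.min(0),Q.max(0))
for x in np.arange(.38,.46,.008):
    k=abs(Q[:,0]-x)<.004
    if k.sum()>8: print(x.round(3),k.sum(),np.percentile(Q[k,2],[5,50,95]).round(4))
E
```

```text
[ 0.35639852 -0.19762067  0.145486  ] 26.525 [ 1.24589745  1.03530768 -3.21141701] 45.05515172449753
px 15 444 102 373
[ 0.36888046 -0.24091582  0.00050059] [ 0.48313115 -0.1266525   0.26560647]
0.38 216 [0.0051 0.0073 0.0174]
0.388 263 [0.002  0.0076 0.0167]
0.396 298 [0.0043 0.0076 0.0164]
0.404 283 [0.0028 0.0069 0.0149]
0.412 55 [0.0013 0.0043 0.007 ]
0.42 158 [0.2226 0.2264 0.2286]
0.428 359 [0.2288 0.231  0.2325]
0.436 74 [0.2048 0.2071 0.2088]
0.444 428 [0.209  0.2122 0.214 ]
```

```bash
cat > back.py <<'E'
from pl import *
import sys
Nx,Ny,Yb=map(float,sys.argv[1:4])
N=np.array([Nx,Ny])
p1=tcp_for([*N,.06],-4,22);delta(p1,Rg(-4,22))
p2=tcp_for([*N,.12],-4,0);R2=Rg(-4,0);delta(p2,R2)
g=.533*ux+Yb*uy
delta(np.array([*g,.16]),Rg(-7.4),(p2,R2)); print(g)
E
python3 back.py .3703 -.1981 .172
```

```text
shift [ 18.1 -45.3  -0.6] rot [-0.001  0.     0.402]
shift [ 21.1 -91.6  -0.5] rot [-0.001  0.     0.786]
shift [  35.   252.  -311.9] rot [0.059 0.    0.   ]
[0.5507125 0.1019753]
```

play_rows([
  [1,3,-8,0,0,0,0.06],
  [1,8,-20,0,0,0,0.17],
  [1,13,-33,0,0,0,0.29],
  [1,18,-45,0,0,0,0.4],
  [1,19,-58,0,0,0,0.5],
  [1,20,-71,0,0,0,0.61],
  [1,21,-83,0,0,0,0.71],
  [1,21,-91,0,0,0,0.78],
  [1,21,-91.5,0,0,0,0.786],
  [1,21,-91.5,0,0,0,0.786],
])

```text
time: 27.82
tcp_pos: [0.278, -0.1921, 0.1944]
ee_rot: [-0.517, -0.483, 0.518, -0.481]
ft_force: [0.3, 0.2, -3.4]
width: 0.0236
```

play_rows([
  [1,0,5,-6,0,0,0],
  [1,0,18,-22,0.004,0,0],
  [1,0,38,-47,0.009,0,0],
  [1,0,66,-81,0.015,0,0],
  [1,0,96,-119,0.022,0,0],
  [1,0,129,-159,0.03,0,0],
  [1,0,161,-200,0.038,0,0],
  [1,0,192,-237,0.045,0,0],
  [1,4,217,-268,0.051,0,0],
  [1,14,236,-292,0.056,0,0],
  [1,27,248,-307,0.059,0,0],
  [1,35,252,-312,0.059,0,0],
])

```text
time: 29.32
tcp_pos: [0.5513, 0.1025, 0.1571]
ee_rot: [-0.529, -0.468, 0.532, -0.466]
ft_force: [-0.1, -0.5, -3.7]
width: 0.0239
```

play_rows([
  [1,0,0,0,0,0,0],
  [1,0,0,0,0,0,0],
])

```text
time: 29.58
tcp_pos: [0.551, 0.1006, 0.1594]
ee_rot: [-0.531, -0.467, 0.532, -0.466]
ft_force: [-0.1, 0.0, -3.3]
width: 0.0239
```

```bash
python3 - <<'E'
from pl import *
plate(172,.091,'p2.png',.01)
E
```

```text
grip X,Y 533.5 170.7 z 0.1594 yaw -7.43 pitch 0.06 t 29.575 [-0.1  0.  -3.3]
plate X [559.1 620.1] Y [134.  212.4] z [0.0905 0.0917 0.0928]
((585.7412719726562, 172.63441467285156), (75.04542541503906, 81.01467895507812), 0.14588630199432373)
```

Plate front at about 621, centre about 591: lower it 62 mm onto the ribs.

play_rows([
  [1,6,0.5,-1,0,0,0],
  [1,18,0.5,-1,0,0,0],
  [1,30,0.5,-1,0,0,0],
  [1,39,0.5,-1,0,0,0],
  [1,44,0.5,-1,0,0,0],
  [1,47,0.5,-1,0,0,0],
  [1,50,0.5,-1,0,0,0],
  [1,54,0.5,-1,0,0,0],
  [1,59,0.5,-1,0,0,0],
  [1,62,0.5,-1,0,0,0],
  [1,62,0.5,-1,0,0,0],
])

```text
time: 31.0
tcp_pos: [0.5519, 0.1023, 0.0968]
ee_rot: [-0.531, -0.467, 0.532, -0.466]
ft_force: [-0.5, -0.7, -2.7]
width: 0.0241
```

```bash
python3 - <<'E'
from pl import *
plate(172,.045)
E
```

```text
grip X,Y 534.1 172.5 z 0.0968 yaw -7.39 pitch 0.09 t 31.0 [-0.5 -0.7 -2.7]
plate X [562.5 621. ] Y [136.4 214.6] z [0.0431 0.0442 0.0453]
((591.9645385742188, 174.8200225830078), (59.92143630981445, 80.59256744384766), 0.7992991209030151)
```

play_rows([
  [1,-0.5,-8,0,0,0,0],
  [1,-1,-20,0,0,0,0],
  [1,-1,-38,0,0,0,0],
  [1,-1,-58,0,0,0,0],
  [1,-1,-78,0,0,0,0],
  [1,-1,-94,0,-0.0,0,0],
  [1,-1,-99,-20,0,0,0],
  [1,-1,-99,-50,0,0,0],
  [1,-1,-99,-80,0,0,0],
  [1,-1,-99,-95.5,0,0,0],
  [1,-1,-99,-95.5,0,0,0],
  [1,-1,-99,-95.5,0,0,0],
])

```text
time: 32.55
tcp_pos: [0.4657, 0.2089, 0.0981]
ee_rot: [-0.531, -0.467, 0.532, -0.467]
ft_force: [1.0, -0.2, -3.4]
width: 0.024
```

```bash
python3 - <<'E'
from pl import *
plate(172,.045)
im,P,X,Y=plate(268,.045,'p3.png')
z=P[...,2]
m=(z>.018)&(z<.034)&(im.min(2)>120)&(X<540)&(X>480)&(abs(Y-268)<60);print('blade',np.percentile(Y[m],[1,99]),np.median(z[m]))
E
```

```text
grip X,Y 434.9 267.1 z 0.0981 yaw -7.39 pitch 0.09 t 32.55 [ 1.  -0.2 -3.4]
plate X [561.7 620.7] Y [137.2 215. ] z [0.0425 0.0441 0.0451]
((591.3302612304688, 175.33798217773438), (60.9275016784668, 80.64720916748047), 0.3551834523677826)
grip X,Y 435.1 267.0 z 0.0981 yaw -7.42 pitch 0.09 t 32.6 [-0.4  0.4 -2.4]
plate X [557.8 617. ] Y [230.9 309.1] z [0.0427 0.044  0.0451]
((589.2322387695312, 269.3787536621094), (80.44271087646484, 64.0640640258789), 89.64482116699219)
blade [243.9301742  290.56194259] 0.02549177011096318
```

View pics/p3.png

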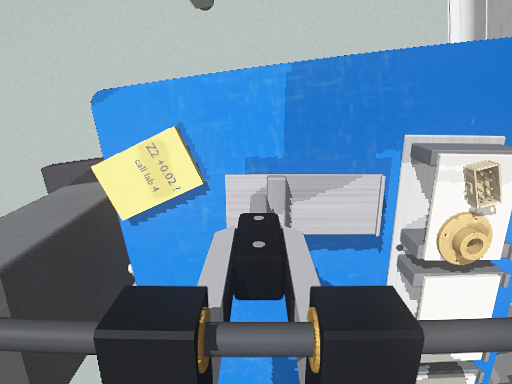

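play_rows([
  [1,0,10,-1,0,0,0],
  [1,0,25,-1,0,0,0],
  [1,0,42,-1,0,0,0],
  [1,0,60,-1,0,0,0],
  [1,0,77,-1,0,0,0],
  [1,0,90,-1,0,0,0],
  [1,0,96,-1,0,0,0],
  [1,0,97.5,-1,0,0,0],
  [1,0,97.5,-1,0,0,0],
  [1,-6,97.5,-1,0,0,0],
  [1,-10,97.5,-1,0,0,0],
  [1,-10,97.5,-1,0,0,0],
])

```text
time: 34.15
tcp_pos: [0.5633, 0.1984, 0.1089]
ee_rot: [0.531, 0.467, -0.531, 0.467]
ft_force: [-0.2, -0.4, -3.3]
width: 0.0238
```

```bash
python3 - <<'E'
from pl import *
plate(268,.045)
E
```

```text
grip X,Y 533.1 269.2 z 0.1089 yaw -7.38 pitch -0.02 t 34.15 [-0.2 -0.4 -3.3]
plate X [546.3 617.3] Y [231.6 309.2] z [0.043  0.0442 0.0461]
((581.781494140625, 269.4352722167969), (80.26748657226562, 72.89164733886719), 89.75365447998047)
```

play_rows([
  [1,-2,0,0,0,0,0],
  [1,-4,0,0,0,0,0],
  [1,-6,0,0,0,0,0],
  [1,-10,0,0,0,0,0],
  [1,-16,0,0,0,0,0],
  [1,-24,0,0,0,0,0],
  [1,-33,0,0,0,0,0],
  [1,-42,0,0,0,0,0],
  [1,-50,0,0,0,0,0],
  [1,-55,0,0,0,0,0],
  [1,-55,0,0,0,0,0],
])

```text
time: 35.58
tcp_pos: [0.5634, 0.1982, 0.1636]
ee_rot: [0.531, 0.467, -0.531, 0.467]
ft_force: [-0.7, 0.7, -4.5]
width: 0.0239
```

```bash
python3 - <<'E'
from pl import *
from tray import tray
plate(268,.098)
im,P=tray('top','t3.png')
z=P[...,2]
m=(z>.006)&(z<.03)&(im.min(2)>105)&(P[...,0]>.36)&(P[...,0]<.56)&(P[...,1]>-.28)&(P[...,1]<-.13)
n,l,s,c=cv2.connectedComponentsWithStats(m.astype(np.uint8))
for i in range(1,n):
    if s[i,4]>5: print(s[i],P[l==i].mean(0).round(3))
b=cv2.imread('pics/t3.png')[175:280,230:330]; cv2.imwrite('pics/t3c.png',cv2.resize(b,None,fx=5,fy=5,interpolation=cv2.INTER_CUBIC))
E
```

```text
grip X,Y 533.2 269.1 z 0.1636 yaw -7.39 pitch 0.01 t 35.575 [-0.7  0.7 -4.5]
plate X [546.2 617.7] Y [231.4 309.3] z [0.0949 0.0961 0.1007]
((582.0601196289062, 269.32421875), (80.62882232666016, 73.57758331298828), 89.74085235595703)
top 577 ((452.1832275390625, -205.26187133789062), (146.25978088378906, 210.75450134277344), 86.08797454833984)
[267 207   9   9  57] [ 0.518 -0.188  0.015]
[279 208  10   9  58] [ 0.516 -0.224  0.015]
[265 236   9  10  57] [ 0.432 -0.18   0.016]
[275 249  12  13  69] [ 0.389 -0.213  0.012]
```

View pics/t3c.png

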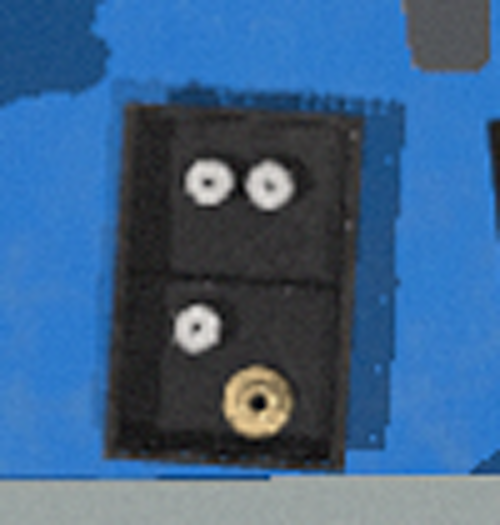

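```bash
python3 - <<'E'
from pl import *
N=np.array([.467,-.205])
p=tcp_for([*N,.11],-4,0); print(p); delta(p,Rg(-4))
E
```

```text
[ 0.37422654 -0.19851265  0.185     ]
shift [ -21.8 -136.1  417.6] rot [-0.059  0.     0.001]
```

play_rows([
  [1,-2,-2,6,0,0,0],
  [1,-5,-7,23,-0.004,0,0],
  [1,-9,-16,50,-0.008,0,0],
  [1,-14,-28,86,-0.013,0,0],
  [1,-18,-41,127,-0.018,0,0],
  [1,-22,-56,173,-0.025,0,0],
  [1,-22,-71,219,-0.031,0,0],
  [1,-22,-86,265,-0.038,0,0],
  [1,-22,-101,309,-0.044,0,0],
  [1,-22,-114,349,-0.05,0,0],
  [1,-22,-124,380,-0.055,0,0],
  [1,-22,-131,401,-0.059,0,0],
])

```text
time: 37.17
tcp_pos: [0.3796, -0.1843, 0.1856]
ee_rot: [-0.517, -0.482, 0.518, -0.482]
ft_force: [0.7, 0.7, -4.1]
width: 0.0237
```

play_rows([
  [1,0,-4,12,0,0,0],
  [1,0,-5,16.5,0,0,0],
  [1,0,-5,16.5,0,0,0],
  [1,0,-5,16.5,0,0,0],
])

```text
time: 37.67
tcp_pos: [0.3757, -0.1981, 0.1853]
ee_rot: [-0.517, -0.483, 0.517, -0.482]
ft_force: [0.1, -0.1, -3.5]
width: 0.0239
```

```bash
python3 - <<'E'
from h import *
t,M,s=st(); print(t,s['time'],s['ft_force'])
im,d,c=grab('wrist','d3w.png');np.savez('d3w.npz',im=im,d=d,T=c['cam_to_world'])
P=cloud(d,c);z=P[...,2]
m=(z>.02)&(z<.033)&(im.max(2)<100)&(P[...,0]>.33)&(P[...,0]<.6)&(P[...,1]>-.3)&(P[...,1]<-.1)
# far wall & left wall bands
for y in (-.16,-.18,-.24): 
    k=m&(abs(P[...,1]-y)<.006)&(P[...,0]>.5); print('far wall x at y',y,np.percentile(P[k][:,0],[2,98]) if k.any() else None)
for x in (.38,.42,.5,.54):
    k=m&(abs(P[...,0]-x)<.006)&(P[...,1]>-.19); print('left wall y at x',x,np.percentile(P[k][:,1],[2,98]) if k.any() else None)
N=[.467,-.205]
for zz,p in ((.05,0),(.032,15),(.022,22)): delta(tcp_for([*N,zz],-4,p),Rg(-4,p))
q=(tcp_for([*N,.022],-4,22),Rg(-4,22))
for zz,p in ((.02,30),(.02,40)): delta(tcp_for([*N,zz],-4,p),Rg(-4,p),q)
E
```

```text
[ 0.37567909 -0.19807765  0.18528404] 37.675 [ 0.07077644 -0.12773463 -3.5344554 ]
far wall x at y -0.16 [0.55862055 0.56578518]
far wall x at y -0.18 [0.55721041 0.56446608]
far wall x at y -0.24 [0.5531415  0.55974314]
left wall y at x 0.38 [-0.1352148  -0.12902618]
left wall y at x 0.42 [-0.13786332 -0.13170035]
left wall y at x 0.5 [-0.14371451 -0.1366542 ]
left wall y at x 0.54 [-0.14694599 -0.13978133]
shift [60.3 -1.4  0.5] rot [ 0.001 -0.     0.001]
shift [56.7 21.2  0.6] rot [ 0.001 -0.    -0.261]
shift [58.9 33.5  0.6] rot [ 0.001 -0.    -0.383]
shift [-10.4  12.1   0. ] rot [-0.    0.   -0.14]
shift [-23.2  28.5  -0. ] rot [ 0.     0.    -0.314]
```

play_rows([
  [1,6,0,0,0,0,0],
  [1,18,-1,0.5,0,0,0],
  [1,33,-1,0.5,0,0,0],
  [1,48,-1,0.5,0,0,0],
  [1,57,-1,0.5,0,0,0],
  [1,60,1,0.5,0,0,-0.02],
  [1,59,5,0.5,0,0,-0.07],
  [1,58,10,0.5,0,0,-0.13],
  [1,57,16,0.5,0,0,-0.2],
  [1,57,21,0.5,0,0,-0.26],
  [1,58,27,0.5,0,0,-0.32],
  [1,59,33.5,0.5,0,0,-0.383],
])

```text
time: 39.22
tcp_pos: [0.4108, -0.202, 0.1263]
ee_rot: [-0.416, -0.571, 0.6, -0.375]
ft_force: [-0.3, -0.9, -3.7]
width: 0.0236
```

play_rows([
  [1,-4,4,0,0,0,-0.05],
  [1,-7,8,0,0,0,-0.1],
  [1,-11,13.5,0,0,0,-0.155],
  [1,-15,18.5,0,0,0,-0.21],
  [1,-19,23.5,0,0,0,-0.26],
  [1,-23,28.5,0,0,0,-0.314],
  [1,-23,28.5,0,0,0,-0.314],
  [1,-23,28.5,0,0,0,-0.314],
  [1,-23,28.5,0,0,0,-0.314],
])

```text
time: 40.35
tcp_pos: [0.4437, -0.2041, 0.1373]
ee_rot: [-0.322, -0.63, 0.651, -0.277]
ft_force: [0.3, 0.2, -3.2]
width: 0.0239
```

```bash
python3 - <<'E'
from h import *
t,M,s=st(); print(t,s['time'],s['ft_force'],s['joint_positions'].round(2), np.degrees(np.arcsin(-M[2,1])))
grab('wrist','d3b.png')
E
```

```text
[ 0.44367474 -0.20408027  0.13733353] 40.35 [ 0.2776425   0.20384774 -3.24123857] [-0.41  0.6   1.38 -0.22  1.82 -0.32] 39.90298700796944
```

View pics/d3b.png

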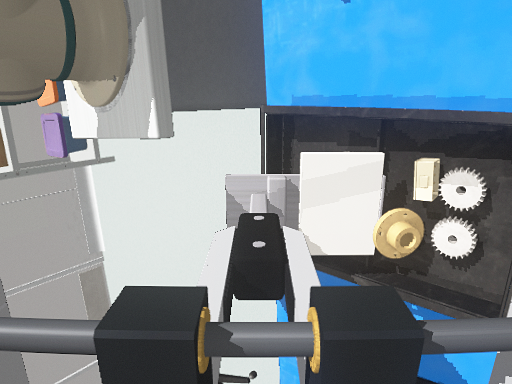

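```bash
python3 - <<'E'
from h import *
e=np.array([np.cos(np.radians(-4)),np.sin(np.radians(-4))]);N=np.array([.467,-.205])
for b,z,p in ((.0,.022,46),(.018,.028,46)): delta(tcp_for([*(N-e*b),z],-4,p),Rg(-4,p)); print(N-e*b)
E
```

```text
shift [-11.    7.5  -0.7] rot [-0.001  0.    -0.106]
[ 0.467 -0.205]
shift [ -4.  -10.2  -0.7] rot [-0.001  0.    -0.106]
[ 0.44904385 -0.20374438]
```

play_rows([
  [1,-5,4,0,0,0,-0.05],
  [1,-11,7.5,0,0,0,-0.106],
  [1,-11,7.5,0,0,0,-0.106],
  [1,-8,0,0,0,0,-0.106],
  [1,-4,-10,0,0,0,-0.106],
  [1,-4,-10,0,0,0,-0.106],
])

```text
time: 41.15
tcp_pos: [0.4374, -0.2036, 0.1477]
ee_rot: [-0.288, -0.646, 0.665, -0.241]
ft_force: [-0.9, -0.3, -4.8]
width: 0.0239
```

```bash
python3 - <<'E'
from h import *
t,M,s=st(); print(t,s['time'],s['ft_force'], np.degrees(np.arcsin(-M[2,1])))
im,d,c=grab('wrist','d3c.png')
P=cloud(d,c)
hsv=cv2.cvtColor(im,cv2.COLOR_RGB2HSV);m=(hsv[...,0]>12)&(hsv[...,0]<30)&(hsv[...,1]>90)&(P[...,0]>.44)&(P[...,0]<.6)&(P[...,1]>-.28)&(P[...,1]<-.12)&(P[...,2]<.04)
Q=P[m];print(Q.min(0),Q.max(0))
for x in np.arange(.44,.56,.008):
    k=abs(Q[:,0]-x)<.004
    if k.sum()>8: print(x.round(3),k.sum(),np.percentile(Q[k,2],[5,50,95]).round(4),np.median(Q[k,1]))
E
python3 back.py .449 -.2037 .2675
```

```text
[ 0.43740829 -0.20359157  0.14772044] 41.15 [-0.94941388 -0.30012583 -4.78186903] 46.02765399894285
[ 4.56474743e-01 -2.52344771e-01 -1.57698131e-05] [ 0.50251175 -0.17596287  0.02679969]
0.456 76 [0.0067 0.0189 0.0198] -0.22899949556788965
0.464 52 [0.0012 0.016  0.0192] -0.22915049149663705
0.472 141 [0.0021 0.0141 0.0252] -0.23225048007022797
0.48 299 [0.0084 0.012  0.0221] -0.23083497209265896
0.488 460 [0.0063 0.0086 0.0197] -0.2251141758795083
0.496 63 [0.0015 0.0063 0.0077] -0.2279317611010177
0.504 9 [0.0072 0.0082 0.0091] -0.18794189022043814
shift [ 22.1 -45.1  -0.7] rot [-0.001  0.     0.419]
shift [ 25.9 -91.3  -0.7] rot [-0.001  0.     0.803]
shift [  35.   178.8 -407.4] rot [0.059 0.    0.   ]
[0.56300335 0.19668265]
```

play_rows([
  [1,3,-8,0,0,0,0.06],
  [1,9,-20,0,0,0,0.17],
  [1,16,-33,0,0,0,0.3],
  [1,22,-45,0,0,0,0.42],
  [1,23,-58,0,0,0,0.52],
  [1,25,-71,0,0,0,0.63],
  [1,26,-83,0,0,0,0.73],
  [1,26,-91,0,0,0,0.8],
  [1,26,-91.3,0,0,0,0.803],
  [1,26,-91.3,0,0,0,0.803],
])

```text
time: 42.45
tcp_pos: [0.3566, -0.1979, 0.1941]
ee_rot: [-0.517, -0.483, 0.518, -0.482]
ft_force: [0.1, -1.2, -3.3]
width: 0.0241
```

play_rows([
  [1,0,2,-6,0,0,0],
  [1,0,7,-23,0.004,0,0],
  [1,0,16,-50,0.008,0,0],
  [1,0,28,-86,0.013,0,0],
  [1,0,43,-127,0.018,0,0],
  [1,0,62,-171,0.025,0,0],
  [1,0,84,-217,0.031,0,0],
  [1,0,107,-263,0.038,0,0],
  [1,0,130,-306,0.044,0,0],
  [1,4,150,-344,0.05,0,0],
  [1,12,165,-375,0.055,0,0],
  [1,20,174,-394,0.059,0,0],
])

```text
time: 43.95
tcp_pos: [0.5585, 0.1854, 0.1723]
ee_rot: [-0.53, -0.468, 0.532, -0.467]
ft_force: [0.5, 0.1, -3.9]
width: 0.0239
```

play_rows([
  [1,8,4,-10,0,0,0],
  [1,15,5,-13.5,0,0,0],
  [1,15,5,-13.5,0,0,0],
  [1,15,5,-13.5,0,0,0],
])

```text
time: 44.45
tcp_pos: [0.5644, 0.1948, 0.1593]
ee_rot: [-0.531, -0.467, 0.532, -0.466]
ft_force: [-0.9, 0.2, -3.0]
width: 0.0236
```

```bash
python3 - <<'E'
from pl import *
plate(268,.091,'p4.png',.01)
from tray import tray
im,P=tray('top','t4.png')
b=cv2.imread('pics/t4.png')[175:280,230:330]; cv2.imwrite('pics/t4c.png',cv2.resize(b,None,fx=5,fy=5,interpolation=cv2.INTER_CUBIC))
E
```

```text
grip X,Y 534.7 265.8 z 0.1593 yaw -7.44 pitch 0.04 t 44.45 [-0.9  0.2 -3. ]
plate X [547.  621.5] Y [228.2 306.5] z [0.0903 0.0917 0.093 ]
((585.0046997070312, 266.7533874511719), (79.97440338134766, 80.38729095458984), 0.6354461312294006)
top 550 ((452.55877685546875, -205.405029296875), (146.18319702148438, 211.14295959472656), 86.30318450927734)
```

View pics/t4c.png

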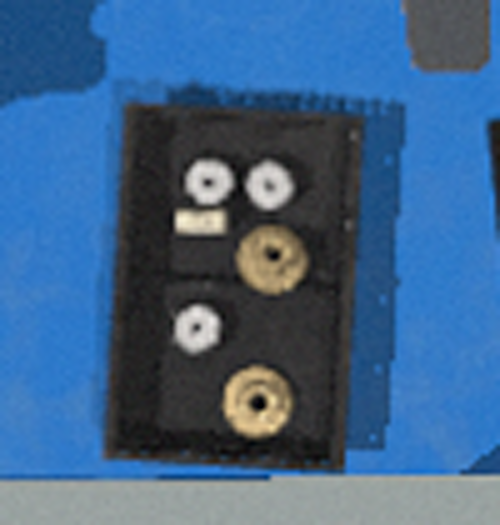

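play_rows([
  [1,6,-1,-1,0,0,0],
  [1,18,-1,-1,0,0,0],
  [1,30,-1,-1,0,0,0],
  [1,39,-1,-1,0,0,0],
  [1,44,-1,-1,0,0,0],
  [1,47,-1,-1,0,0,0],
  [1,50,-1,-1,0,0,0],
  [1,54,-1,-1,0,0,0],
  [1,59,-1,-1,0,0,0],
  [1,62,-1,-1,0,0,0],
  [1,62,-1,-1,0,0,0],
])

```text
time: 45.92
tcp_pos: [0.5634, 0.1968, 0.0966]
ee_rot: [-0.531, -0.467, 0.532, -0.466]
ft_force: [0.3, -0.1, -3.7]
width: 0.0236
```

```bash
python3 - <<'E'
from pl import *
plate(268,.045)
E
```

```text
grip X,Y 533.4 267.6 z 0.0966 yaw -7.39 pitch 0.09 t 45.925 [ 0.3 -0.1 -3.7]
plate X [562.  620.3] Y [230.5 308.5] z [0.0431 0.0442 0.0453]
((591.3314819335938, 268.9708557128906), (59.91817855834961, 80.08157348632812), 0.4889563322067261)
```

play_rows([
  [1,-0.5,-8,0,0,0,0],
  [1,-1,-20,0,0,0,0],
  [1,-1,-38,0,0,0,0],
  [1,-1,-58,0,0,0,0],
  [1,-1,-78,0,0,0,0],
  [1,-1,-96,0,0,0,0],
  [1,-15,-103,0,0,0,0],
  [1,-50,-103,20,0,0,0],
  [1,-90,-103,60,0,0,0],
  [1,-115,-103,110,0,0,0],
  [1,-115,-103,160,0,0,0],
  [1,-115,-103,200,0,0,0],
])

```text
time: 47.48
tcp_pos: [0.4363, 0.0099, 0.2138]
ee_rot: [0.532, 0.466, -0.531, 0.468]
ft_force: [-0.4, 0.4, -2.3]
width: 0.0239
```

```bash
python3 - <<'E'
from h import *
a=np.load('w1.npz');c=env.calibration('wrist');c['cam_to_world']=a['T']
A,B,C=[onz(c,*p,.003)[:2] for p in((257,138),(369,148),(361,205))]
yaw=np.degrees(np.arctan2(*(B-A)[::-1]));m=(A+C)/2
print(A,B,C,m,yaw,np.linalg.norm(B-A),np.linalg.norm(C-B))
cen=np.array([(.4945+m[0])/2,(-.3985+m[1])/2]); y=4.3
g=cen-.034*np.array([np.cos(np.radians(y)),np.sin(np.radians(y))]);print(g)
t,M,s=st();print(t,s['time']);delta([*g,.19],Rg(y))
E
```

```text
[ 0.43276696 -0.37085773] [ 0.55521007 -0.36010967] [ 0.56308407 -0.42525864] [ 0.49792552 -0.39805819] 5.016567500165351 0.12291393611861874 0.06562307952710535
[ 0.46230847 -0.40082837]
[0.43632327 0.00986957 0.21383898] 47.475
shift [ 24.4  78.7 403.9] rot [-0.205  0.001 -0.003]
```

play_rows([
  [1,0,10,40,-0.03,0,0],
  [1,0,20,95,-0.06,0,0],
  [1,0,30,150,-0.09,0,0],
  [1,0,42,205,-0.12,0,0],
  [1,5,52,260,-0.15,0,0],
  [1,10,62,310,-0.18,0,0],
  [1,18,70,355,-0.205,0,0],
  [1,24,76,385,-0.205,0,0],
  [1,24,79,400,-0.205,0,0],
  [1,24,79,400,-0.205,0,0],
  [1,24,79,400,-0.205,0,0],
])

```text
time: 48.85
tcp_pos: [0.4629, -0.3935, 0.1885]
ee_rot: [0.48, 0.519, -0.48, 0.518]
ft_force: [-0.6, 0.0, -3.0]
width: 0.0237
```

```bash
python3 - <<'E'
from h import *
t,M,s=st();print(t,s['time'],s['ft_force']);delta([.4625,-.401,.0785],Rg(4.5))
im,d,c=grab('wrist','m1.png');np.savez('m1.npz',im=im,d=d,T=c['cam_to_world'])
P=cloud(d,c);z=P[...,2]
m=(z<.012)&(z>-.004)&(im.max(2)<60)&(P[...,0]>.41)&(P[...,0]<.58)&(P[...,1]<-.35)&(P[...,1]>-.44)
m=cv2.morphologyEx(m.astype(np.uint8),cv2.MORPH_OPEN,np.ones((3,3)))>0
print(m.sum(),cv2.minAreaRect((P[m][:,:2]*1000).astype(np.float32)))
E
```

```text
[ 0.46292071 -0.39351815  0.18848334] 48.85 [-0.60479827  0.004199   -2.9507199 ]
shift [110.   -0.9   7.5] rot [-0.002 -0.001  0.001]
0 ((0.0, 0.0), (0.0, 0.0), 0.0)
```

View pics/m1.png

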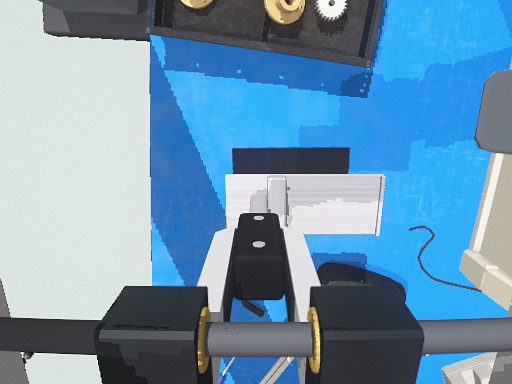

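```bash
python3 - <<'E'
from h import *
a=np.load('m1.npz');c=env.calibration('wrist');c['cam_to_world']=a['T']
A,B=[onz(c,*p,.003)[:2] for p in((233,148.5),(349.5,147.5))]
yaw=np.arctan2(*(B-A)[::-1]);u=np.array([np.cos(yaw),np.sin(yaw)]);m=(A+B)/2+.033*np.array([u[1],-u[0]])
print(A,B,np.degrees(yaw),np.linalg.norm(B-A),'mat',m,'grip',m-.034*u)
delta([*(m-.034*u),.0785],Rg(4.5))
E
```

```text
[ 0.43349415 -0.37013535] [ 0.55602337 -0.35936302] 5.024323613919129 0.12300184371545998 mat [ 0.49764886 -0.39762239] grip [ 0.4637795  -0.40060006]
shift [110.    0.4   7.2] rot [-0.001 -0.001  0.001]
```

play_rows([
  [1,20,0,4,0,0,0],
  [1,45,0,7.2,0,0,0],
  [1,70,0,7.2,0,0,0],
  [1,90,0,7.2,0,0,0],
  [1,101,0,7.2,0,0,0],
  [1,106,0,7.2,0,0,0],
  [1,109,0,7.2,0,0,0],
  [1,110.5,0,7.2,0,0,0],
  [1,110.5,0,7.2,0,0,0],
  [1,110.5,0,7.2,0,0,0],
])

```text
time: 50.15
tcp_pos: [0.4633, -0.4025, 0.0779]
ee_rot: [0.48, 0.519, -0.481, 0.519]
ft_force: [-0.5, -0.3, -1.8]
width: 0.0236
```

play_rows([
  [1,0.7,0,0,0,0,0],
  [1,0.7,0,0,0,0,0],
  [1,0.7,0,0,0,0,0],
  [0.55,0.7,0,0,0,0,0],
  [0.45,0.7,0,0,0,0,0],
  [0.3,0.7,0,0,0,0,0],
  [0.3,0.7,0,0,0,0,0],
  [0.3,-20,0,0,0,0,0],
  [0.3,-60,0,0,0,0,0],
  [0.3,-110,0,0,0,0,0],
  [0.3,-150,0,0,0,0,0],
  [0.3,-150,0,0,0,0,0],
])

```text
time: 51.65
tcp_pos: [0.4649, -0.4038, 0.2314]
ee_rot: [0.48, 0.516, -0.481, 0.521]
ft_force: [0.4, 0.0, -0.7]
width: 0.0658
```

```bash
python3 - <<'E'
from pl import *
from tray import tray
t,M,s=st();print(t,s['time'],s['ft_force'],s['width'])
im,d,c=grab('wrist','e1.png');P=cloud(d,c);z=P[...,2]
m=(z>.1)&(z<.125)&(abs(P[...,0]-.463)<.04)&(abs(P[...,1]+.402)<.04); print('post',m.sum(),P[m].mean(0),cv2.minAreaRect((P[m][:,:2]*1000).astype(np.float32)))
m=(z<.012)&(z>0)&(im.min(2)>150)&(P[...,0]>.4)&(P[...,0]<.6)&(P[...,1]<-.36)&(P[...,1]>-.45)
m=cv2.morphologyEx(m.astype(np.uint8),cv2.MORPH_OPEN,np.ones((5,5)))>0
print('blade',cv2.minAreaRect((P[m][:,:2]*1000).astype(np.float32)),np.percentile(z[m],[5,50,95]))
im,P=tray('top','e1t.png');X=P[...,:2]@ux*1000;Y=P[...,:2]@uy*1000;z=P[...,2]
for b in (76,172,268):
    m=(abs(z-.045)<.007)&(im.min(2)>175)&(X>545)&(X<626)&(abs(Y-b)<48); print(b,m.sum(),cv2.minAreaRect(np.c_[X[m],Y[m]].astype(np.float32)),z[m].mean())
E
```

```text
[ 0.46485279 -0.40384452  0.23139814] 51.65 [ 0.35394515  0.03950619 -0.72554774] 0.06581505322975797
post 746 [ 0.46254768 -0.40120741  0.1112196 ] ((462.5855407714844, -402.25872802734375), (23.3702392578125, 23.896738052368164), 4.226281642913818)
blade ((496.3895263671875, -399.8046569824219), (117.21347045898438, 47.42013168334961), 4.387790203094482) [0.00366829 0.00513046 0.00683074]
top 587 ((401.42950439453125, -214.77081298828125), (340.436279296875, 190.86325073242188), 11.588435173034668)
76 532 ((589.3515014648438, 79.31776428222656), (79.54498291015625, 59.67499542236328), 89.00130462646484) 0.04498935228698879
172 524 ((589.2794799804688, 176.35369873046875), (59.558433532714844, 79.6171875), 0.21107003092765808) 0.04513397363113389
268 525 ((588.3197631835938, 271.10650634765625), (79.79012298583984, 59.43862533569336), 89.80311584472656) 0.045203921612154675
```

```bash
python3 - <<'E'
from h import *
print(env.close_job())
E
```

```text
the job is handed in; nothing more can be done
None
```

I emptied all three loaded plates into the tray, laid each one back in its own bay, stood the lifter back on its mat and handed the job in at about 52 s. I saw no verdict.

- **Pieces:** the last view of the tray, taken after the third tip, shows all six inside: three gears, two flanges and the housing. One flange is not flat; it leans with its edge on the low cross wall. Both flanges first hung on the lifter's nose lip. They came free when I tipped further (to about 45°) and backed the lifter away.
- **Plates:** in the final top view all three read level at about 45 mm, the resting height. The middle plate sits about 3 mm to one side of its bay's middle by the wrist camera. The two cameras disagree by 2–3 mm.
- **Lifter:** it stands upright on the mat, with the blade within about 3 mm of the mat's middle and turned less than 1° from it. The gripper is open and clear above it.
- **Not checked:** I could not view the last top picture because the 16-picture limit was reached. The tray fit on that image was also spoiled, probably by the arm. I therefore did not re-check the tray contents after placing the last plate and the lifter. I also made no separate final check of the mouse, can and memory stick; no move was planned to touch them.

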